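# Book the refill and hold the analyser lid at its half-way mark

### The arm

A 6-joint arm with a two-finger parallel gripper is mounted at the origin on the work surface. World frame = base frame: x ahead of the robot, y to its left, z up, the work surface at z = 0. Lengths are in m, angles in rad, forces in N, time in s.
With the tool pointing down it reaches from about 0.35 to 0.975 m from the base axis. Payload 4.9 kg.
Tool frame: the origin (TCP) lies midway between the tips of the shut fingers; the grasp point (between the pads) lies 19 mm behind it (manip.pinch_z is the x of the grasp point in the tool frame, in m); x points along the fingers, y is the direction in which the jaws open and shut, and the axes are right-handed (so a half turn about x gives the same grasp; the last joint's range is limited). The gripper opens to 85 mm and grips with 20 to 120 N. Pads are 22 mm wide; open, the fingers measure 114 mm over their backs; the gripper's body (76 mm by 85 mm) begins 54 mm behind the grasp point. The pads swing forward as they close: fully open they stand 13 mm farther back than shut.
Start: joints at [1.117, 0.053, 1.613, -0, 1.476, -0.119], TCP at [0.205, 0.59, 0.231] pointing down, gripper open.
Joint ranges: [-3.01, 3.01], [-1.01, 2.22], [0.06, 2.58], [-1.02, 4.17], [0.09, 2.62], [-3.14, 3.14]. Speed limits (rad/s): [2.57, 2.57, 3.14, 3.14, 3.14, 3.14].

### API

Orientations are given as a unit quaternion [w, x, y, z].
In Python, from plant import sensors, cams, workorder, manip gives the robot as it stands.
- The arm moves only by the tool drive_tool, never from a script. Its argument "series" is a list of rows, each an object of numbers: "x", "y", "z": the shift along the tool's x, y, z in units of 25 mm (1.0 is 25 mm); "ax", "ay", "az": the turn, a rotation vector about the tool's x, y, z in units of 5 degrees (1.0 is 5 degrees). A call has 1 to 5 rows; each row is the pose to reach, as a shift and turn from the pose commanded when the call began, along the tool's axes at that moment; what a row does not reach only later rows make up. A row lasts 1/12 s, in which the tool goes at most 41.7 mm and 7.16 degrees, less where a joint would pass 70% of its speed; a pose out of reach is approached as far as the arm can. A call with a gripper value outside its range is refused whole. "hand" is the opening, from 0 (shut) to 1 (fully open), set as the call begins (left out, the last holds). The fingers move at their own pace and stop on an object; the grip force is fixed at half the most. Time passes only in rows, so rows that repeat a pose let the fingers close. It gives the time, the measured TCP pose, the force and the opening at its end, in the units of the state.
- sensors.state(): the state, without advancing time (a new reading comes with each control period).
- cams.grab_frame(name): name is "scene" or "top"; returns a dict with "img" (480x640x3 uint8, blue, green, red), "camera_matrix" (3x3 intrinsics, pixels), "cam_to_world" (4x4, takes a point from camera to world coordinates). Camera axes: x right, y down, z forward; pixel columns grow to the right and rows downward; lengths in m; the calibration is good to about 2 mm. A picture is of the moment at which its call begins. There is no depth.
- workorder.job_done(): hands the job in, once; it reports no verdict.
The state is a dict: "time": time; "joint_pos": joint angles; "joint_vel": joint speeds; "joint_efforts": joint torques, N m; "tool_pos": TCP position; "tool_rot": TCP orientation; "contact_force": force on the tool from outside, world axes, zero at the start; "ft_torque": the same for the moment, N m; "gripper_width": opening from 0.0 (shut) to 1.0 (fully open).
Only numpy, scipy, OpenCV 4.12 (cv2) and the standard library are available. Lean on these libraries where they do the work, as an engineer would, in place of code of your own. Each camera call takes 0.05 s, during which the arm holds its last target.

### The job

Squeeze the trigger of the code scanner all the way in and let it spring right back, to book the refill. Then put the loose bayonet lid into the filler neck of the desktop analyser, fully down, and twist it clockwise to the half-way mark (the long rib, 40 degrees), well short of the square lock block, without ever letting it run on to the lock. Finish still gripping the lid and holding it there against its spring, and leave the water bottle, the carton and the tape roll where they are.

Things in the scene. Friction and masses are not known exactly. Their poses are not given: they have to be found in the camera images.
- scanner: Grey code scanner fixed head-down on a round stand (100 mm across), left or right of the analyser; origin at the base centre, z up. Its pistol grip stands straight up on this axis: 26 mm (x) by 30 mm (y), top 175 mm above the table. Below it the head is a block 50 mm wide, top 92 mm up, reaching 66 mm to -x. The trigger and the window are on the -x side.
- squeeze (a point): Where to pinch grip and trigger together, along x: 140 mm above the table, midway between the grip's flat back (18 mm to +x) and the squeezed trigger. Trigger: white blade 18 mm wide, 7 mm thick, hinged 98 mm above the table, free end up at 146 mm. Its outer face there is about 33 mm to -x of this point released, 18 mm squeezed: 51 mm wide in all released, 37 mm squeezed.
- trigger (a joint): Scanner trigger, rad: 0 released (outer stop), 0.30 squeezed fully against the grip. The return spring needs about 1.5 N at the free end to start and 5 to 6 N to hold it fully in; it springs back by itself when let go. Squeezed counts from 0.24, released below 0.05.
- lid_grip (a point): Middle of the grip bar of the loose bayonet lid, 43 mm above the lid's underside; z is the lid's up, x runs along the bar. Bar: white, 56 mm long (x), 14 mm thick (y), 34 mm high (17 mm above and below this point), on a white disc 62 mm across, 8 mm thick. Seated, this point is 25 mm above port (27 mm if lifted against the lip once turned).
- lid: The same lid as a whole (70 to 140 g), standing upright on its plug on the table, left or right of the analyser; origin at the centre of the plug's underside. Plug: 36 mm across, 18 mm long, tapered foot, with two lugs out along +x and -x in line with the bar: 52 mm over both, 8 mm wide, 2 to 8 mm above the underside. A half turn gives the same lid.
- analyser: White desktop analyser, fixed: box 200 (x) by 260 mm (y), deck 75 mm high; origin at the centre of its underside. A grey filler neck, 80 mm across, stands 22 mm above the deck. A low sloping screen, at most 112 mm above the table, lies to -y of the neck, its near edge 87 mm from the neck's axis.
- port (a point): Neck axis at the rim, 97 mm above the table, z up. The mouth is a 39 mm hole with two 11 mm wide slots along +x and -x for the lid's lugs: the bar must lie along x to go in. The lip is 8 mm thick; with the lid's disc on the rim the lugs are below it, between the twist ring's teeth, and the lid turns clockwise (from above).
- half_mark (a point): Half-way mark: long radial rib on the outside of the neck at rim height, 49 mm from the axis, 0.70 rad (40 degrees) clockwise of the slot; one end of the bar points at it when the lid is half turned. Also a round dot at the slot (0) and a square block at 1.40 rad (80 degrees), the lock. The same three marks are on the opposite side.
- ring (a joint): Twist ring in the neck, turned by the lid's lugs; rad clockwise from above. 0 at rest; a spring drives it back to 0 (0.01 N m at rest, 0.06 N m half-way). Play at the lugs lets it trail the bar by 0.05 to 0.1 rad: about 0.63 with the bar at the half-way rib. Half-way counts from 0.47 to 0.81; above 1.15 it has run on to the lock; end stop 1.35.
- water: Bystander: clear water bottle, 62 mm across, 190 mm high, on the far side; origin at the centre of its base.
- carton: Bystander: cardboard carton 75 x 120 x 50 mm high, on the far side; origin at the centre of its base.
- tape: Bystander: roll of tape lying flat, 80 mm across, 22 mm high, near the robot; origin at the centre of its base.
There are look-alikes about, which are no part of the job. What is shaped like the lid but pink or turquoise is not meant.

How it is judged:
By the outcome, as a careful person would: the job done as asked, in the order asked, and still so for the second after the job is handed in, while the arm keeps its last pose, push and grip.
It also fails if it takes over 70 s, if anything falls off the work surface, if the arm or the gripper's body presses on something with over 40 N, if the wrist force passes 120 N, or if a joint passes its speed limit or range.

## Working session

There is one attempt and no reset: what is moved stays moved. The work goes in short steps, Python scripts to look and compute and a tool call to move; the robot and the scene stay as the last step left them, time stands still between calls to the robot, and variables do not carry over. Pictures are saved under pics/ and viewed, and the job is handed in when it is done.

Besides the shell and the picture viewer there is one more tool, called by a JSON object that holds its "fn" and its "kwargs". drive_tool: Moves the arm, as the interface text tells. Its arguments: {"type":"object","properties":{"series":{"type":"array","items":{"type":"object","properties":{"x":{"type":"number"},"y":{"type":"number"},"z":{"type":"number"},"ax":{"type":"number"},"ay":{"type":"number"},"az":{"type":"number"}}}},"hand":{"type":"number"}},"required":["series"]}

```bash
ls; mkdir -p pics; python3 - <<'E'
from plant import sensors, cams, workorder, manip
import cv2,numpy as np
print(sensors.state(), manip.pinch_z)
for n in("scene","top"):
    f=cams.grab_frame(n); cv2.imwrite(f"pics/{n}0.png",f["img"]); print(f["camera_matrix"],np.round(f["cam_to_world"],4))
E
```

```text
pics
{'time': 0.0, 'joint_pos': array([ 1.11700076e+00,  5.33532395e-02,  1.61427777e+00,  3.02493778e-05,
        1.47598939e+00, -1.19040586e-01]), 'joint_vel': array([ 3.96384808e-04,  9.56619026e-04, -8.13489810e-05, -1.10365330e-03,
       -8.77856477e-04, -1.22970923e-04]), 'joint_efforts': array([-2.90627404e-04, -3.93690956e+01, -3.70175529e+01, -1.74523120e-04,
        7.05780520e-03, -1.93313508e-05]), 'tool_pos': array([0.20508142, 0.5897473 , 0.23007495]), 'tool_rot': array([ 0.69701172,  0.11711816,  0.69743723, -0.11848757]), 'contact_force': array([-0.41204794,  0.05272002,  0.3017215 ]), 'ft_torque': array([-0.01957698,  0.01801886,  0.06655009]), 'gripper_width': 0.9985679693220082} -0.0187
[[574.50587442   0.         322.78722547]
 [  0.         574.50587442 236.5779178 ]
 [  0.           0.           1.        ]] [[ 0.2826  0.6995 -0.6564  1.4256]
 [ 0.959  -0.2202  0.1783 -0.2454]
 [-0.0198 -0.6799 -0.733   1.0695]
 [ 0.      0.      0.      1.    ]]
[[577.55191325   0.         318.24837946]
 [  0.         577.55191325 245.17749849]
 [  0.           0.           1.        ]] [[-0.0222 -0.988   0.1527  0.4018]
 [-0.9992  0.0272  0.0306 -0.0303]
 [-0.0344 -0.1519 -0.9878  1.1586]
 [ 0.      0.      0.      1.    ]]
```

View pics/scene0.png

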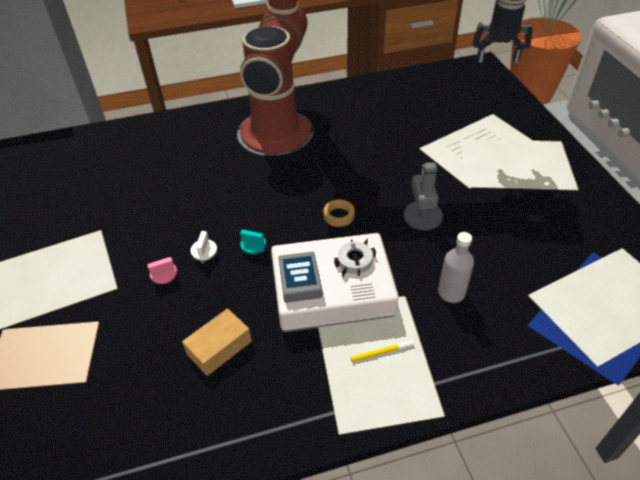

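View pics/top0.png

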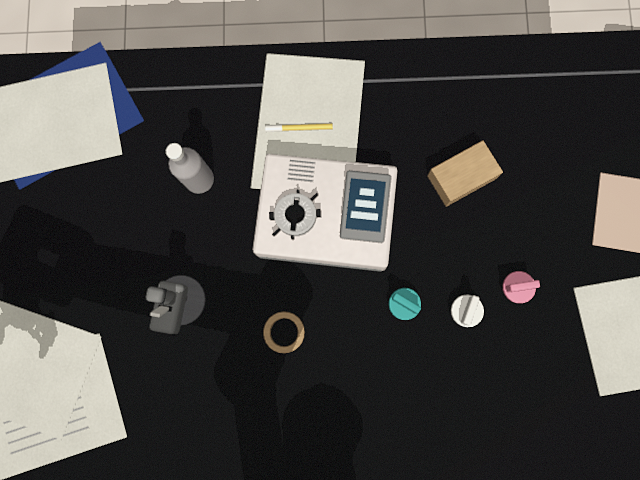

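The scene picture shows the white lid at (203,247), the scanner at (424,200) and the neck at (355,257). In the top view they are at (467,311), (180,300) and (294,212). I'll enlarge those areas next.

```bash
python3 - <<'E'
import cv2,numpy as np
s=cv2.imread("pics/scene0.png");t=cv2.imread("pics/top0.png")
c=lambda im,x,y,w,h,k:cv2.resize(im[y:y+h,x:x+w],(400,300),interpolation=cv2.INTER_CUBIC)
a=np.vstack([np.hstack([c(t,130,260,100,75,4),c(t,244,170,100,75,4)]),np.hstack([c(t,417,270,100,75,4),c(s,380,155,100,75,4)])])
a=np.clip(a.astype(float)*1.5,0,255).astype(np.uint8)
cv2.imwrite("pics/crop0.png",a)
a=np.hstack([c(s,305,220,100,75,4),c(s,155,215,100,75,4)]);cv2.imwrite("pics/crop1.png",a)
E
```

```text
(no output)
```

View pics/crop0.png

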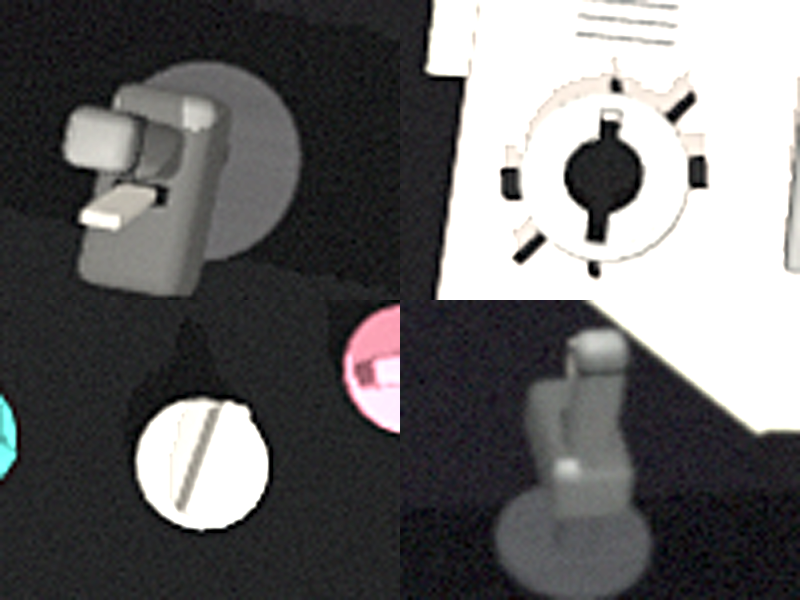

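View pics/crop1.png

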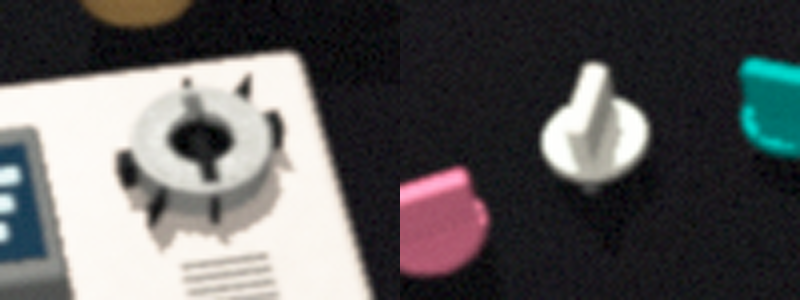

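```bash
cat > h.py <<'E'
import cv2,numpy as np
from plant import sensors, cams, workorder, manip
from scipy.spatial.transform import Rotation as R
def calib(n):
    f=cams.grab_frame(n); return f
def ray(f,u,v):
    K=f["camera_matrix"];T=f["cam_to_world"]
    d=T[:3,:3]@np.array([(u-K[0,2])/K[0,0],(v-K[1,2])/K[1,1],1.]);return T[:3,3],d/np.linalg.norm(d)
def onz(f,u,v,z):
    o,d=ray(f,u,v);return o+d*(z-o[2])/d[2]
def tri(ft,a,fs,b):
    o,d=ray(ft,*a);p,e=ray(fs,*b)
    s=np.linalg.lstsq(np.c_[d,-e],p-o,rcond=None)[0]
    A,B=o+d*s[0],p+e*s[1];return (A+B)/2,np.linalg.norm(A-B)
def proj(f,P):
    T=f["cam_to_world"];q=f["camera_matrix"]@(T[:3,:3].T@(np.asarray(P)-T[:3,3]));return q[:2]/q[2]
def crop(im,x,y,w,h,name,g=1.,W=800):
    a=cv2.resize(im[y:y+h,x:x+w],(W,W*h//w),interpolation=cv2.INTER_CUBIC)
    cv2.imwrite(name,np.clip(a.astype(float)*g,0,255).astype(np.uint8))
def tool():
    s=sensors.state();w,x,y,z=s["tool_rot"];return s["tool_pos"],R.from_quat([x,y,z,w]).as_matrix(),s
E
python3 - <<'E'
from h import *
t=calib("top");s=calib("scene")
print("grip",onz(t,155,294.5,.175))
crop(t["img"],140,272,72,54,"pics/sct.png",1.7)
crop(s["img"],392,155,72,54,"pics/scs.png",1.7)
# lid blob (white) top
for f,roi in((t,(440,285,60,50)),(s,(180,225,50,45))):
    x,y,w,h=roi;im=f["img"][y:y+h,x:x+w];hsv=cv2.cvtColor(im,cv2.COLOR_BGR2HSV)
    m=((hsv[...,2]>110)&(hsv[...,1]<70)).astype(np.uint8)
    c=max(cv2.findContours(m,0,2)[0],key=cv2.contourArea);e=cv2.fitEllipse(c)
    u,v=e[0][0]+x,e[0][1]+y;print(u,v,e[1],onz(f,u,v,.026))
# neck marks in top
x0,y0,w,h=244,170,100,75
mm={"dotU":(615,85),"dotL":(595,268),"ribU":(680,105),"ribL":(529,247),"blkU":(698,172),"blkL":(511,183)}
for k,(a,b) in mm.items(): print(k,onz(t,x0+(a-400)/4,y0+b/4,.097)[:2])
E
```

```text
grip [0.47581418 0.28260381 0.175     ]
467.1653347015381 310.4473361968994 (32.101505279541016, 32.420108795166016) [ 0.44122625 -0.28056945  0.026     ]
202.63842582702637 247.0176010131836 (25.065994262695312, 26.96596336364746) [ 0.43619222 -0.28245812  0.026     ]
dotU [0.67006492 0.0389786 ]
dotL [0.58264532 0.04980652]
ribU [0.65943943 0.0084525 ]
ribL [0.59347858 0.08059882]
blkU [0.62696068 0.00068323]
blkL [0.62427786 0.08874541]
```

View pics/sct.png

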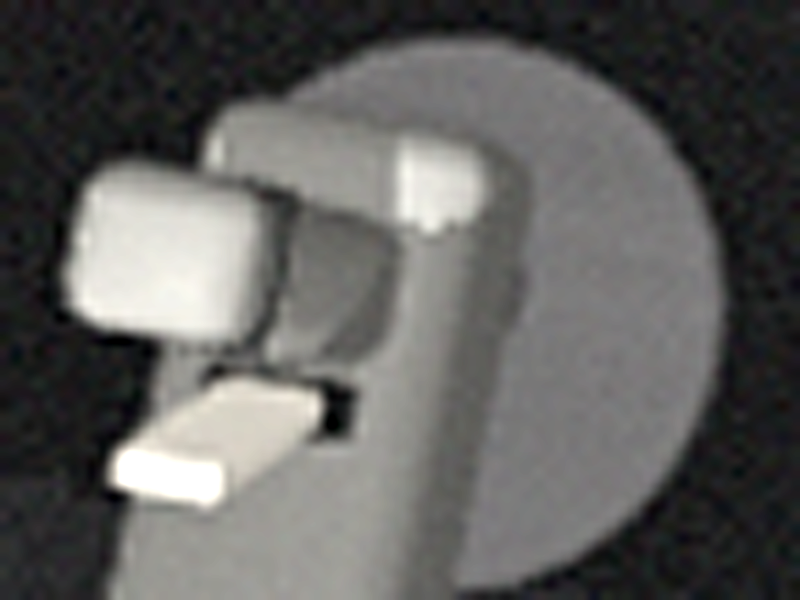

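View pics/scs.png

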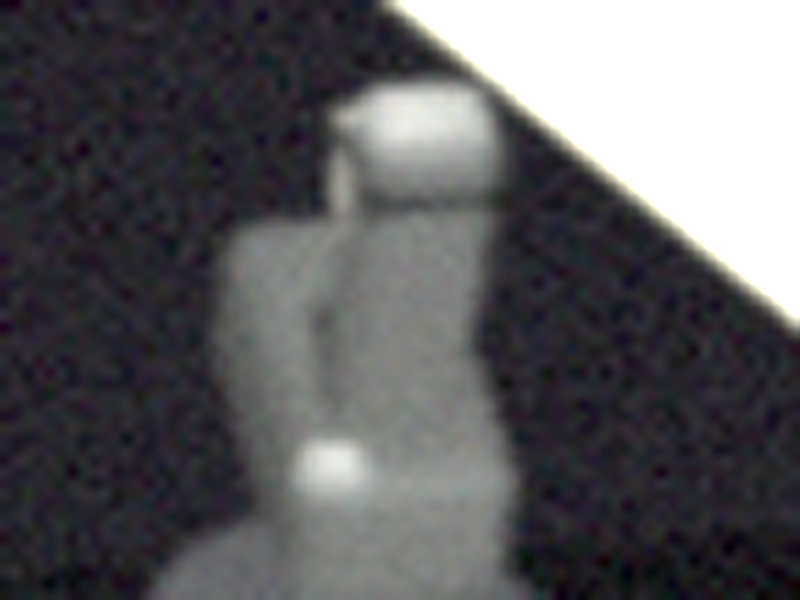

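```bash
python3 - <<'E'
from h import *
t=calib("top");s=calib("scene")
P=lambda a,b:(140+a/11.11,272+b/11.11)
for z in(.006,.012): print("base",onz(t,*P(448,312),z)[:2])
print("base scene ellipse")
for z in(.006,.012): print(onz(s,*(424,215.),z)[:2])
c=[(95,165),(255,185),(245,345),(80,325)]
W=np.array([onz(t,*P(*q),.172)[:2] for q in c]);print(W, W.mean(0))
d=lambda a,b:np.degrees(np.arctan2(*(b-a)[::-1]))
print("angles", d(W[3],W[0]),d(W[2],W[1]),d(W[1],W[0])-90,d(W[2],W[3])-90)
A=onz(t,*P(113,485),.144)[:2];B=onz(t,*P(222,500),.144)[:2];print("trig",(A+B)/2,np.linalg.norm(A-B),d(B,A)-90)
# head right edges, z .092
crop(t["img"],140,275,80,60,"pics/sct2.png",2.5)
# neck hole: bright rim ellipse
im=t["img"]
# bar in lid, zoom
crop(im,447,290,40,40,"pics/lidt.png",1.0,600); crop(s["img"],180,225,45,45,"pics/lids.png",1.0,600)
crop(im,260,180,72,60,"pics/neck.png",.8,720)
E
```

```text
base [0.47607576 0.28477966]
base [0.47568886 0.28313928]
base scene ellipse
[0.47888111 0.28630898]
[0.48422238 0.28330884]
[[0.48952492 0.29509342]
 [0.48578585 0.26991105]
 [0.46104403 0.27100188]
 [0.46475478 0.29687382]] [0.4752774  0.28322005]
angles -4.111170651335202 -2.5244486706845657 -8.445560017708772 -8.162124612833153
trig [0.43969449 0.29152126] 0.01773254982296432 -8.989624445560509
```

View pics/sct2.png

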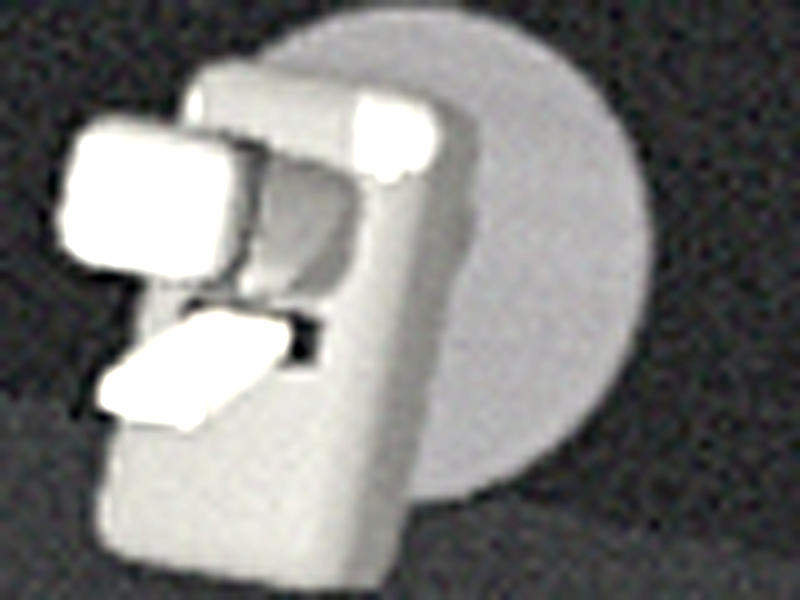

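View pics/lidt.png

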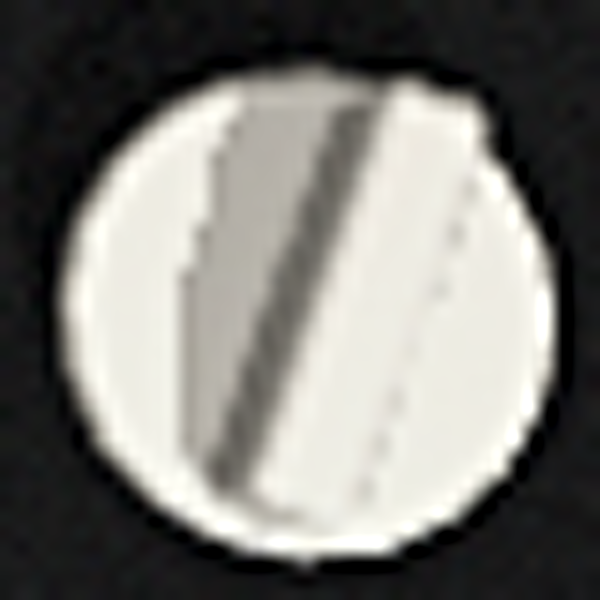

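View pics/lids.png

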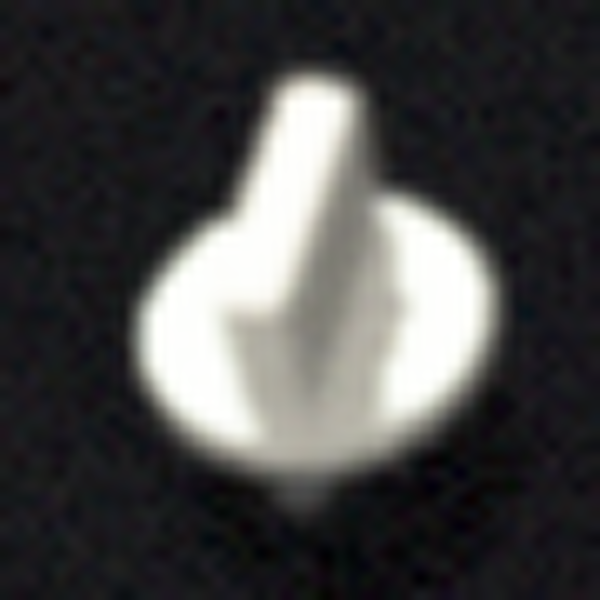

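View pics/neck.png

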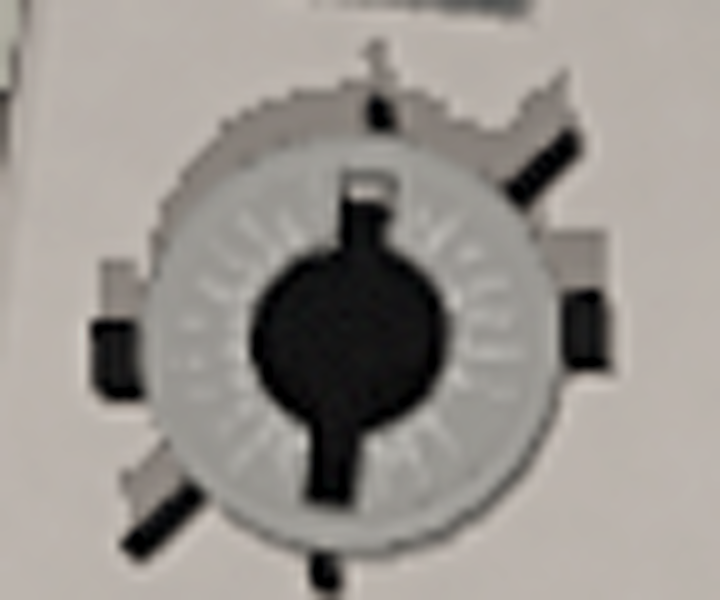

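```bash
python3 - <<'E'
from h import *
t=calib("top");s=calib("scene")
d=lambda a,b:np.degrees(np.arctan2(*(b-a)[::-1]))
L=lambda a,b,z:onz(t,447+a/15,290+b/15,z)[:2]
S=lambda a,b,z:onz(s,180+a/13.33,225+b/13.33,z)[:2]
print("disc",L(307,315,.026),S(318,318,.026))
q=[L(397,88,.06),L(485,110,.06),L(352,525,.06),L(252,478,.06)];print("bar top",np.mean(q,0),[np.linalg.norm(q[i]-q[i-1]) for i in range(4)]);print("ang",d(q[3],q[0]),d(q[2],q[1]),d(q[1],q[0])-90)
q=[S(275,85,.06),S(362,85,.06),S(290,312,.06),S(222,312,.06)];print("bar top S",np.mean(q,0),"ang",d(q[3],q[0]),d(q[2],q[1]))
N=lambda a,b:onz(t,260+a/10,180+b/10,.097)[:2]
print("axis",N(353,344))
print("slot",d(N(325,573),N(380,112)),d(N(330,500),N(368,185)),"rib",d(N(163,522),N(545,167)),"blk",d(N(117,360),N(587,332)))
print("marks R",np.linalg.norm(N(545,167)-N(353,344)))
# scene neck: rim dots
C=lambda a,b:onz(s,305+a/4,220+b/4,.097)[:2]
print("scene dots",C(188,86),C(214,210),"rib",C(248,86),C(157,209),"blk",C(276,130),C(126,166))
E=lambda a,b,z=.092:onz(t,140+a/10,275+b/10,z)[:2]
print("head edges", d(E(100,530),E(190,90)),d(E(345,575),E(425,120)),d(E(345,590),E(110,560))-90)
p,R0,st=tool();print(p,R0)
E
```

```text
disc [ 0.44015089 -0.28108238] [ 0.44312558 -0.28048383]
bar top [ 0.44072245 -0.28169606] [np.float64(0.0524424200428024), np.float64(0.011181904277530274), np.float64(0.054805654794804454), np.float64(0.01346022194797437)]
ang -23.573525978830695 -21.102926419562692 -15.662846750846086
bar top S [ 0.44431765 -0.28028152] ang 162.13200465071287 158.1876804631395
axis [0.62556308 0.04433947]
slot -7.6191978640795455 -7.688090776254975 rib -47.91217324764928 blk -88.2107087444544
marks R 0.04942318224242097
scene dots [0.58953689 0.05049925] [0.68052076 0.03514733] rib [0.59981271 0.08318185] [0.67059879 0.00574091] blk [0.63606635 0.08703869] [ 0.63620487 -0.00122119]
head edges -10.591687872772749 -9.31461098011812 -8.36717345261313
[0.20530886 0.59019779 0.23109372] [[-1.39232702e-04  3.28547589e-01  9.44487407e-01]
 [-2.93623837e-04  9.44487362e-01 -3.28547617e-01]
 [-9.99999947e-01 -3.23068589e-04 -3.50341239e-05]]
```

```bash
python3 - <<'E'
from h import *
s=calib("scene")
crop(s["img"],325,230,60,48,"pics/necks.png",.85,720)
E
```

```text
(no output)
```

View pics/necks.png

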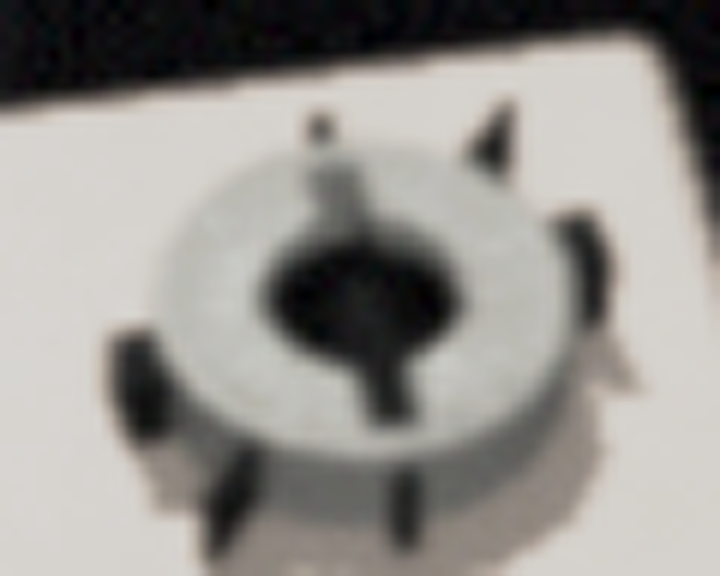

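```bash
python3 - <<'E'
from h import *
t=calib("top");s=calib("scene")
q=lambda x0,a,k:x0+(a+.5)/k-.5
def both(n,a,b,z):
    print(n,onz(t,*a,z)[:2],onz(s,*b,z)[:2],tri(t,a,s,b))
both("neck",(q(260,353,10),q(180,344,10)),(q(325,364,12),q(230,299,12)),.097)
both("disc",(q(447,307,15),q(290,315,15)),(q(180,318,13.33),q(225,318,13.33)),.026)
both("bartop",(q(447,371,15),q(290,300,15)),(q(180,287,13.33),q(225,197,13.33)),.060)
both("griptop",(q(140,167,11.11),q(272,255,11.11)),(q(392,420,11.11),q(155,120,11.11)),.173)
print("base",onz(t,q(140,448,11.11),q(272,312,11.11),.01))
E
```

```text
neck [0.62645054 0.04517245] [0.62875665 0.04423681] (array([0.62688982, 0.0451333 , 0.09469129]), np.float64(0.000415730848528207))
disc [ 0.44106851 -0.28024223] [ 0.44127015 -0.28134588] (array([ 0.44099564, -0.28086708,  0.02550428]), np.float64(0.0010240646811181784))
bartop [ 0.44156455 -0.28079239] [ 0.4424478  -0.28124618] (array([ 0.441575  , -0.28114734,  0.05904902]), np.float64(0.00027403027146052916))
griptop [0.47598751 0.28397683] [0.47643327 0.28147119] (array([0.4757576 , 0.28300728, 0.17247762]), np.float64(0.00221912535897))
base [0.47674853 0.28461737 0.01      ]
```

```bash
cat >> h.py <<'E'
def goal(x,y,z,yaw,frac=1.):
    p,Rm,s=tool();a=np.radians(yaw)
    G=np.c_[[0,0,-1],[np.cos(a),np.sin(a),0],[-np.sin(a)*-1,-np.cos(a),0]]
    G[:,2]=np.cross(G[:,0],G[:,1])
    sh=Rm.T@(np.array([x,y,z])-p)/.025; rv=np.degrees(R.from_matrix(Rm.T@G).as_rotvec())/5
    print("t %.2f"%s["time"],"pos",np.round(p,4),"yaw %.2f"%np.degrees(np.arctan2(Rm[1,1],Rm[0,1])),"tilt",np.round(Rm[:,0],4),"q",np.round(s["joint_pos"],2),"F",np.round(s["contact_force"],1),"w %.3f"%s["gripper_width"])
    print("shift",np.round(sh,3),"turn",np.round(rv,3),"rows",np.linalg.norm(sh)/1.668,np.linalg.norm(rv)/1.432)
E
python3 -c "
from h import *
goal(.471,.2842,.231,-9)"
```

```text
t 0.55 pos [0.2054 0.5903 0.2314] yaw 70.82 tilt [ 0.  0. -1.] q [ 1.12  0.05  1.61 -0.    1.48 -0.12] F [-0.6 -0.8  0.8] w 1.005
shift [ 1.4000e-02 -8.0730e+00  1.4059e+01] turn [ 1.5964e+01 -0.0000e+00 -1.0000e-03] rows 9.719198850678639 11.147854179509304
```

{"fn": "drive_tool", "kwargs": {"series": [{"y": -0.7, "z": 1.25, "ax": 1.4}, {"y": -1.4, "z": 2.5, "ax": 2.8}, {"y": -2.1, "z": 3.75, "ax": 4.2}, {"y": -2.8, "z": 5, "ax": 5.6}, {"y": -3.5, "z": 6.25, "ax": 7}], "hand": 1}}

```text
schema error: expected keys x, y, z, ax, ay, az
```

```bash
python3 -c "
from h import *
goal(.471,.2842,.231,-9)"
```

```text
t 0.55 pos [0.2054 0.5903 0.2314] yaw 70.82 tilt [ 0.  0. -1.] q [ 1.12  0.05  1.61 -0.    1.48 -0.12] F [-0.6 -0.8  0.8] w 1.005
shift [ 1.4000e-02 -8.0730e+00  1.4059e+01] turn [ 1.5964e+01 -0.0000e+00 -1.0000e-03] rows 9.719198850678639 11.147854179509304
```

{"fn": "drive_tool", "kwargs": {"series": [{"x": 0, "y": -0.7, "z": 1.25, "ax": 1.4, "ay": 0, "az": 0}, {"x": 0, "y": -1.4, "z": 2.5, "ax": 2.8, "ay": 0, "az": 0}, {"x": 0, "y": -2.1, "z": 3.75, "ax": 4.2, "ay": 0, "az": 0}, {"x": 0, "y": -2.8, "z": 5, "ax": 5.6, "ay": 0, "az": 0}, {"x": 0, "y": -3.5, "z": 6.25, "ax": 7, "ay": 0, "az": 0}], "hand": 1}}

```text
time: 0.97
tool_pos: [0.3249, 0.4551, 0.2315]
tool_rot: [0.629, 0.324, 0.629, -0.324]
contact_force: [0.2, 0.4, -0.2]
gripper_width: 1.0
```

```bash
python3 -c "
from h import *
goal(.471,.2842,.231,-9)"
```

```text
t 0.97 pos [0.3249 0.4551 0.2315] yaw 35.51 tilt [ 4.e-04  4.e-04 -1.e+00] q [ 0.82 -0.1   1.77 -0.    1.48  0.2 ] F [ 0.2  0.4 -0.2] w 1.000
shift [0.019 0.786 8.958] turn [ 8.901e+00 -3.000e-03 -5.000e-03] rows 5.391159722373242 6.215949454389598
```

{"fn": "drive_tool", "kwargs": {"series": [{"x": 0, "y": 0.1, "z": 1.5, "ax": 1.4, "ay": 0, "az": 0}, {"x": 0, "y": 0.3, "z": 3, "ax": 2.8, "ay": 0, "az": 0}, {"x": 0, "y": 0.4, "z": 4.5, "ax": 4.2, "ay": 0, "az": 0}, {"x": 0, "y": 0.6, "z": 6, "ax": 5.6, "ay": 0, "az": 0}, {"x": 0, "y": 0.7, "z": 7.5, "ax": 7, "ay": 0, "az": 0}]}}

```text
time: 1.38
tool_pos: [0.4492, 0.313, 0.2317]
tool_rot: [0.502, 0.498, 0.502, -0.498]
contact_force: [-0.2, 1.0, -0.2]
gripper_width: 0.997
```

```bash
python3 -c "
from h import *
goal(.471,.2842,.231,-9)"
```

```text
t 1.38 pos [0.4492 0.313  0.2317] yaw 0.47 tilt [ 9.e-04  4.e-04 -1.e+00] q [ 0.47 -0.13  1.79 -0.    1.48  0.46] F [-0.2  1.  -0.2] w 0.997
shift [0.027 0.861 1.161] turn [ 1.895 -0.006 -0.01 ] rows 0.8666601180047706 1.3231459768628417
```

{"fn": "drive_tool", "kwargs": {"series": [{"x": 0, "y": 0.5, "z": 0.6, "ax": 1, "ay": 0, "az": 0}, {"x": 0, "y": 0.86, "z": 1.16, "ax": 1.9, "ay": 0, "az": 0}, {"x": 0, "y": 0.86, "z": 1.16, "ax": 1.9, "ay": 0, "az": 0}, {"x": 0, "y": 0.86, "z": 1.16, "ax": 1.9, "ay": 0, "az": 0}]}}

```text
time: 1.72
tool_pos: [0.4703, 0.2854, 0.2314]
tool_rot: [0.46, 0.537, 0.461, -0.536]
contact_force: [0.3, 1.1, -0.8]
gripper_width: 0.999
```

```bash
python3 -c "
from h import *
goal(.471,.2842,.118,-9)
t=calib('top');s=calib('scene')
a=cv2.resize(t['img'][230:350,90:250],(400,300));b=cv2.resize(s['img'][100:250,340:540],(400,300))
cv2.imwrite('pics/ap.png',np.hstack([a,b]))"
```

```text
t 1.72 pos [0.4703 0.2854 0.2314] yaw -8.70 tilt [-2.e-04  4.e-04 -1.e+00] q [ 0.41 -0.13  1.79  0.    1.48  0.56] F [ 0.3  1.1 -0.8] w 0.999
shift [4.534 0.037 0.044] turn [ 0.06  -0.004  0.003] rows 2.718498349840465 0.04222952672178882
```

View pics/ap.png

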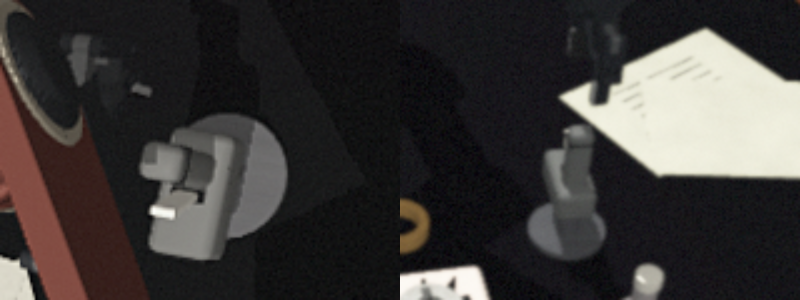

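```bash
python3 -c "
from h import *
t=calib('top');s=calib('scene')
p,_,st=tool();print(p,st['time'])
for P in(p,p+[0,0,.05],[.205,.59,.231],[.205,.59,.3]): print(proj(t,P),proj(s,P))
cv2.imwrite('pics/t1.png',t['img']);cv2.imwrite('pics/s1.png',s['img'])"
```

```text
[0.46939398 0.28666612 0.23130975] 1.9167
[141.53943114 296.18008295] [433.10289859 143.72025874]
[130.57676845 294.0733804 ] [435.77447547 126.08224333]
[-54.09144057 469.87709471] [496.4152329   64.90348825]
[-86.04510312 480.94105915] [501.69591458  41.36927705]
```

View pics/t1.png

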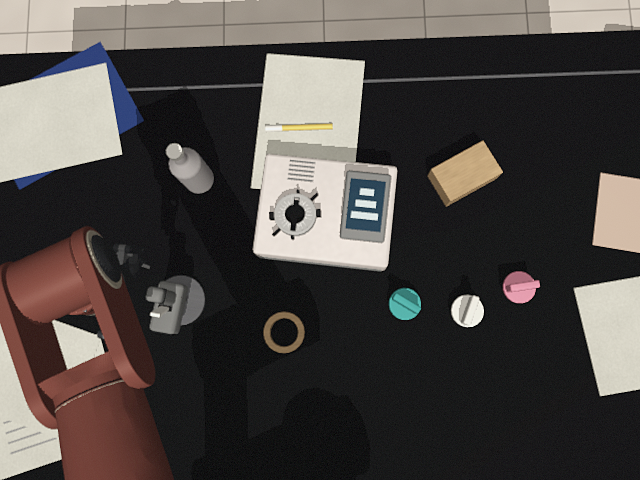

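View pics/s1.png

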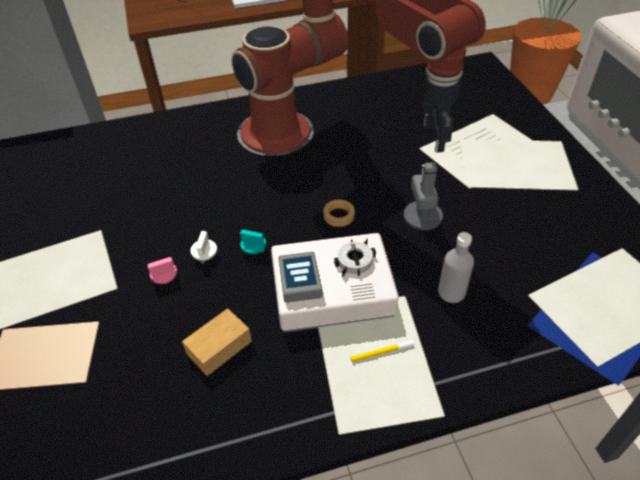

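The gripper is above the scanner. In the scene view the near fingertip is at (440,148), close to the projected TCP (433,144). In the top view one finger shows at (140,260) and the arm hides the other. Next I descend.

{"fn": "drive_tool", "kwargs": {"series": [{"x": 1, "y": 0.04, "z": 0.05, "ax": 0, "ay": 0, "az": 0}, {"x": 2, "y": 0.04, "z": 0.05, "ax": 0, "ay": 0, "az": 0}, {"x": 3, "y": 0.04, "z": 0.05, "ax": 0, "ay": 0, "az": 0}, {"x": 4, "y": 0.04, "z": 0.05, "ax": 0, "ay": 0, "az": 0}, {"x": 4.5, "y": 0.04, "z": 0.05, "ax": 0, "ay": 0, "az": 0}]}}

```text
time: 2.33
tool_pos: [0.4684, 0.2845, 0.1153]
tool_rot: [-0.461, -0.534, -0.462, 0.538]
contact_force: [-0.5, 0.4, -0.6]
gripper_width: 0.999
```

{"fn": "drive_tool", "kwargs": {"series": [{"x": 0, "y": 0, "z": 0, "ax": 0, "ay": 0, "az": 0}, {"x": 0, "y": 0, "z": 0, "ax": 0, "ay": 0, "az": 0}]}}

```text
time: 2.5
tool_pos: [0.4704, 0.2848, 0.1187]
tool_rot: [-0.461, -0.536, -0.461, 0.536]
contact_force: [-0.7, 0.0, 0.2]
gripper_width: 1.0
```

```bash
python3 -c "
from h import *
goal(.471,.2842,.118,-9)
t=calib('top');s=calib('scene')
a=cv2.resize(t['img'][230:350,90:250],(400,300));b=cv2.resize(s['img'][100:250,340:540],(400,300))
cv2.imwrite('pics/ap2.png',np.hstack([a,b]))"
```

```text
t 2.50 pos [0.4704 0.2848 0.1187] yaw -8.62 tilt [-8.e-04 -3.e-04 -1.e+00] q [ 0.41 -0.03  1.89  0.    1.28  0.56] F [-0.7  0.   0.2] w 1.000
shift [0.03  0.028 0.021] turn [0.076 0.005 0.009] rows 0.02759223068132826 0.053697535657581584
```

View pics/ap2.png

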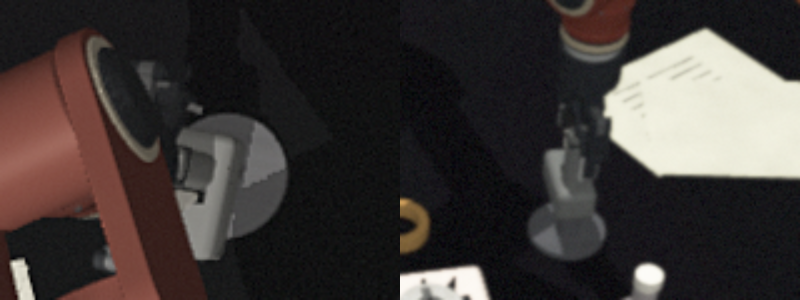

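{"fn": "drive_tool", "kwargs": {"series": [{"x": 0, "y": 0, "z": 0, "ax": 0, "ay": 0, "az": 0}, {"x": 0, "y": 0, "z": 0, "ax": 0, "ay": 0, "az": 0}, {"x": 0, "y": 0, "z": 0, "ax": 0, "ay": 0, "az": 0}, {"x": 0, "y": 0, "z": 0, "ax": 0, "ay": 0, "az": 0}], "hand": 0}}

```text
time: 2.93
tool_pos: [0.471, 0.2847, 0.1197]
tool_rot: [0.461, 0.537, 0.461, -0.536]
contact_force: [17.8, -1.7, 0.2]
gripper_width: 0.455
```

{"fn": "drive_tool", "kwargs": {"series": [{"x": 0, "y": 0, "z": 0, "ax": 0, "ay": 0, "az": 0}, {"x": 0, "y": 0, "z": 0, "ax": 0, "ay": 0, "az": 0}, {"x": 0, "y": 0, "z": 0, "ax": 0, "ay": 0, "az": 0}, {"x": 0, "y": 0, "z": 0, "ax": 0, "ay": 0, "az": 0}]}}

```text
time: 3.27
tool_pos: [0.4724, 0.2845, 0.1204]
tool_rot: [0.46, 0.538, 0.46, -0.536]
contact_force: [5.2, -0.7, 2.1]
gripper_width: 0.407
```

```bash
python3 -c "
from h import *
goal(.471,.2842,.118,-9)
t=calib('top');s=calib('scene')
a=cv2.resize(t['img'][230:350,90:250],(400,300));b=cv2.resize(s['img'][130:220,380:500],(400,300))
cv2.imwrite('pics/ap3.png',np.clip(np.hstack([a,b])*1.8,0,255))"
```

```text
t 3.27 pos [0.4724 0.2845 0.1204] yaw -8.83 tilt [ 0.0027  0.0015 -1.    ] q [ 0.41 -0.03  1.89  0.    1.28  0.56] F [ 5.2 -0.7  2.1] w 0.407
shift [ 0.098 -0.053  0.022] turn [ 0.033 -0.021 -0.027] rows 0.06792226595879741 0.03361043694671393[ WARN:0@2.572] global loadsave.cpp:1063 imwrite_ Unsupported depth image for selected encoder is fallbacked to CV_8U.
```

View pics/ap3.png

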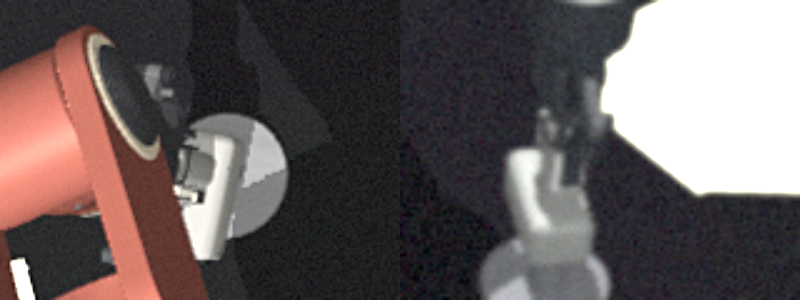

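{"fn": "drive_tool", "kwargs": {"series": [{"x": 0, "y": 0, "z": 0, "ax": 0, "ay": 0, "az": 0}, {"x": 0, "y": 0, "z": 0, "ax": 0, "ay": 0, "az": 0}, {"x": 0, "y": 0, "z": 0, "ax": 0, "ay": 0, "az": 0}, {"x": 0, "y": 0, "z": 0, "ax": 0, "ay": 0, "az": 0}]}}

```text
time: 3.7
tool_pos: [0.4724, 0.2845, 0.1204]
tool_rot: [0.46, 0.538, 0.46, -0.536]
contact_force: [6.0, -0.1, 3.9]
gripper_width: 0.406
```

{"fn": "drive_tool", "kwargs": {"series": [{"x": 0, "y": 0, "z": 0, "ax": 0, "ay": 0, "az": 0}, {"x": 0, "y": 0, "z": 0, "ax": 0, "ay": 0, "az": 0}]}}

```text
time: 3.87
tool_pos: [0.4724, 0.2845, 0.1204]
tool_rot: [0.46, 0.538, 0.46, -0.536]
contact_force: [4.5, -2.3, 1.1]
gripper_width: 0.403
```

Both sides are clamped at a steady 34.5 mm. Missing the trigger would have given 26 mm, so it is fully in. I'll release it and go up.

{"fn": "drive_tool", "kwargs": {"series": [{"x": 0, "y": 0, "z": 0, "ax": 0, "ay": 0, "az": 0}, {"x": 0, "y": 0, "z": 0, "ax": 0, "ay": 0, "az": 0}, {"x": 0, "y": 0, "z": 0, "ax": 0, "ay": 0, "az": 0}, {"x": 0, "y": 0, "z": 0, "ax": 0, "ay": 0, "az": 0}, {"x": 0, "y": 0, "z": 0, "ax": 0, "ay": 0, "az": 0}], "hand": 1}}

```text
time: 4.28
tool_pos: [0.4712, 0.2844, 0.119]
tool_rot: [0.461, 0.537, 0.46, -0.536]
contact_force: [-0.8, 0.5, 0.7]
gripper_width: 0.998
```

{"fn": "drive_tool", "kwargs": {"series": [{"x": 0, "y": 0, "z": 0, "ax": 0, "ay": 0, "az": 0}, {"x": 0, "y": 0, "z": 0, "ax": 0, "ay": 0, "az": 0}, {"x": 0, "y": 0, "z": 0, "ax": 0, "ay": 0, "az": 0}]}}

```text
time: 4.53
tool_pos: [0.471, 0.2844, 0.1189]
tool_rot: [0.461, 0.537, 0.461, -0.536]
contact_force: [-0.2, 0.4, 0.1]
gripper_width: 1.0
```

{"fn": "drive_tool", "kwargs": {"series": [{"x": -1, "y": 0, "z": 0, "ax": 0, "ay": 0, "az": 0}, {"x": -2, "y": 0, "z": 0, "ax": 0, "ay": 0, "az": 0}, {"x": -3.5, "y": 0, "z": 0, "ax": 0, "ay": 0, "az": 0}, {"x": -4.5, "y": 0, "z": 0, "ax": 0, "ay": 0, "az": 0}, {"x": -5, "y": 0, "z": 0, "ax": 0, "ay": 0, "az": 0}]}}

```text
time: 4.95
tool_pos: [0.4725, 0.2851, 0.2487]
tool_rot: [0.462, 0.539, 0.46, -0.534]
contact_force: [0.2, 0.1, 0.0]
gripper_width: 1.001
```

```bash
python3 -c "
from h import *
goal(.4413,-.2808,.25,68.5)
t=calib('top');s=calib('scene')
a=cv2.resize(t['img'][260:335,130:230],(400,300));b=cv2.resize(s['img'][155:230,380:480],(400,300))
cv2.imwrite('pics/ap4.png',np.clip(np.hstack([a,b])*1.8,0,255).astype(np.uint8))"
```

```text
t 4.95 pos [0.4725 0.2851 0.2487] yaw -8.68 tilt [ 0.0066  0.0027 -1.    ] q [ 0.41 -0.14  1.77 -0.    1.5   0.56] F [0.2 0.1 0. ] w 1.001
shift [-0.12   2.184 22.566] turn [-1.5436e+01  1.1000e-02 -8.7000e-02] rows 13.591926195838624 10.779289526234635
```

View pics/ap4.png

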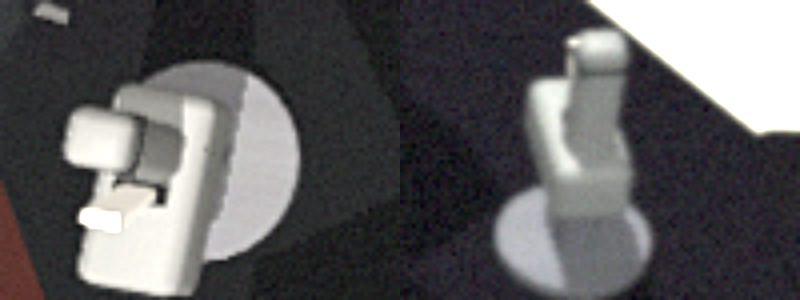

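The trigger tip is back at crop (90,220), as it was before the squeeze. Next I go to the lid.

{"fn": "drive_tool", "kwargs": {"series": [{"x": 0, "y": 0.15, "z": 1.5, "ax": -1, "ay": 0, "az": 0}, {"x": 0, "y": 0.3, "z": 3.1, "ax": -2.3, "ay": 0, "az": 0}, {"x": 0, "y": 0.45, "z": 4.7, "ax": -3.6, "ay": 0, "az": 0}, {"x": 0, "y": 0.6, "z": 6.3, "ax": -5, "ay": 0, "az": 0}, {"x": 0, "y": 0.8, "z": 7.9, "ax": -6.4, "ay": 0, "az": 0}]}}

```text
time: 5.47
tool_pos: [0.4596, 0.0949, 0.2407]
tool_rot: [0.584, 0.396, 0.586, -0.398]
contact_force: [0.4, -0.4, 0.2]
gripper_width: 0.998
```

```bash
python3 -c "
from h import *
goal(.4413,-.2808,.25,68.5)"
```

```text
t 5.47 pos [0.4596 0.0949 0.2407] yaw 21.71 tilt [-4.4e-03 -3.0e-04 -1.0e+00] q [ 0.04 -0.34  1.95 -0.    1.53 -0.33] F [ 0.4 -0.4  0.2] w 0.998
shift [-0.365 -6.241 13.692] turn [-9.359 -0.034  0.039] rows 9.023661788419389 6.5354732409546035
```

{"fn": "drive_tool", "kwargs": {"series": [{"x": -0.1, "y": -0.6, "z": 1.4, "ax": -1.2, "ay": 0, "az": 0}, {"x": -0.2, "y": -1.2, "z": 2.8, "ax": -2.5, "ay": 0, "az": 0}, {"x": -0.2, "y": -1.9, "z": 4.2, "ax": -3.8, "ay": 0, "az": 0}, {"x": -0.2, "y": -2.5, "z": 5.6, "ax": -5.2, "ay": 0, "az": 0}, {"x": -0.2, "y": -3.2, "z": 7, "ax": -6.6, "ay": 0, "az": 0}]}}

```text
time: 5.88
tool_pos: [0.4506, -0.0836, 0.2459]
tool_rot: [0.667, 0.231, 0.67, -0.231]
contact_force: [0.6, 0.4, 1.0]
gripper_width: 1.003
```

```bash
python3 -c "
from h import *
goal(.4413,-.2808,.25,68.5)"
```

```text
t 5.88 pos [ 0.4506 -0.0836  0.2459] yaw 51.79 tilt [-0.0036  0.0013 -1.    ] q [-0.35 -0.37  1.96  0.    1.55 -1.25] F [0.6 0.4 1. ] w 1.003
shift [-0.173 -6.426  4.586] turn [-3.342 -0.044  0.007] rows 4.734167625852719 2.3337545337763252
```

{"fn": "drive_tool", "kwargs": {"series": [{"x": 0, "y": -1.3, "z": 0.9, "ax": -0.7, "ay": 0, "az": 0}, {"x": 0, "y": -2.6, "z": 1.8, "ax": -1.4, "ay": 0, "az": 0}, {"x": 0, "y": -3.9, "z": 2.8, "ax": -2.1, "ay": 0, "az": 0}, {"x": 0, "y": -5.2, "z": 3.7, "ax": -2.8, "ay": 0, "az": 0}, {"x": 0, "y": -6.4, "z": 4.6, "ax": -3.3, "ay": 0, "az": 0}]}}

```text
time: 6.3
tool_pos: [0.4408, -0.2806, 0.2456]
tool_rot: [0.693, 0.135, 0.696, -0.134]
contact_force: [0.3, -0.5, 0.6]
gripper_width: 1.0
```

{"fn": "drive_tool", "kwargs": {"series": [{"x": 0, "y": 0, "z": 0, "ax": 0, "ay": 0, "az": 0}, {"x": 0, "y": 0, "z": 0, "ax": 0, "ay": 0, "az": 0}, {"x": 0, "y": 0, "z": 0, "ax": 0, "ay": 0, "az": 0}]}}

```text
time: 6.55
tool_pos: [0.4416, -0.2784, 0.2463]
tool_rot: [0.693, 0.136, 0.695, -0.134]
contact_force: [0.1, -0.3, 0.4]
gripper_width: 1.002
```

```bash
python3 -c "
from h import *
goal(.4413,-.2808,.08,68.5)"
```

```text
t 6.55 pos [ 0.4416 -0.2784  0.2463] yaw 67.95 tilt [-0.003  0.003 -1.   ] q [-0.71 -0.2   1.83  0.    1.52 -1.89] F [ 0.1 -0.3  0.4] w 1.002
shift [ 6.653 -0.103  0.051] turn [-0.11  -0.044 -0.019] rows 3.989113223855313 0.08407080846139575
```

{"fn": "drive_tool", "kwargs": {"series": [{"x": 1.4, "y": -0.1, "z": 0, "ax": -0.1, "ay": -0.04, "az": 0}, {"x": 2.8, "y": -0.1, "z": 0, "ax": -0.1, "ay": -0.04, "az": 0}, {"x": 4.2, "y": -0.1, "z": 0, "ax": -0.1, "ay": -0.04, "az": 0}, {"x": 5.5, "y": -0.1, "z": 0, "ax": -0.1, "ay": -0.04, "az": 0}, {"x": 6.4, "y": -0.1, "z": 0, "ax": -0.1, "ay": -0.04, "az": 0}]}}

```text
time: 6.97
tool_pos: [0.4398, -0.2781, 0.0845]
tool_rot: [0.694, 0.132, 0.695, -0.13]
contact_force: [0.5, 0.4, -0.5]
gripper_width: 1.003
```

{"fn": "drive_tool", "kwargs": {"series": [{"x": 0, "y": 0, "z": 0, "ax": 0, "ay": 0, "az": 0}, {"x": 0, "y": 0, "z": 0, "ax": 0, "ay": 0, "az": 0}]}}

```text
time: 7.13
tool_pos: [0.4406, -0.2793, 0.0872]
tool_rot: [0.695, 0.132, 0.695, -0.131]
contact_force: [0.2, -1.4, 0.7]
gripper_width: 0.997
```

```bash
python3 -c "
from h import *
goal(.4413,-.2808,.028,68.5)
t=calib('top');s=calib('scene')
a=cv2.resize(t['img'][260:365,400:540],(400,300));b=cv2.resize(s['img'][185:290,130:270],(400,300))
cv2.imwrite('pics/l1.png',np.clip(np.hstack([a,b])*1.3,0,255).astype(np.uint8))"
```

```text
t 7.13 pos [ 0.4406 -0.2793  0.0872] yaw 68.59 tilt [ 2.0e-04  1.4e-03 -1.0e+00] q [-0.71 -0.06  1.98  0.    1.23 -1.91] F [ 0.2 -1.4  0.7] w 0.997
shift [ 2.366 -0.051  0.05 ] turn [ 0.019 -0.004 -0.016] rows 1.4190960655770608 0.017536003991698645
```

View pics/l1.png

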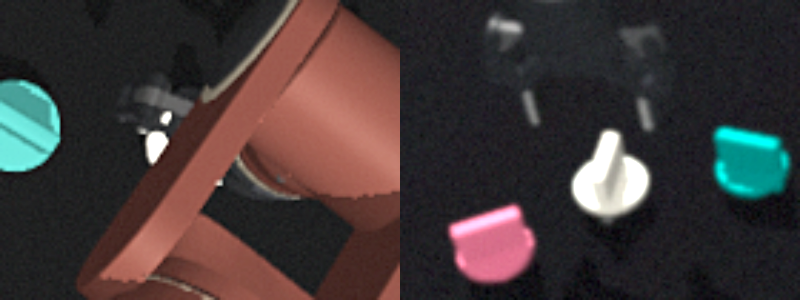

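```bash
python3 -c "
from h import *
s=calib('scene');p,Rm,_=tool()
f=lambda P:np.round((proj(s,P)-[130,185])*400/140+[400,0],0)
for sg in(-1,0,1): print(f(p+Rm[:,1]*.0425*sg+[0,0,.013]))
print('bartop',f([.4413,-.2808,.060]))"
```

```text
[542. 117.]
[593. 119.]
[644. 122.]
bartop [603. 154.]
```

Both fingers straddle the bar: the tips are seen at (535,125) and (648,128), mid 592, against a predicted 593. I'll descend and grip.

{"fn": "drive_tool", "kwargs": {"series": [{"x": 0.8, "y": -0.05, "z": 0.05, "ax": 0, "ay": 0, "az": 0}, {"x": 1.6, "y": -0.05, "z": 0.05, "ax": 0, "ay": 0, "az": 0}, {"x": 2.2, "y": -0.05, "z": 0.05, "ax": 0, "ay": 0, "az": 0}, {"x": 2.35, "y": -0.05, "z": 0.05, "ax": 0, "ay": 0, "az": 0}, {"x": 2.35, "y": -0.05, "z": 0.05, "ax": 0, "ay": 0, "az": 0}]}}

```text
time: 7.7
tool_pos: [0.4426, -0.2832, 0.0306]
tool_rot: [0.696, 0.132, 0.693, -0.132]
contact_force: [-0.8, 0.3, 0.6]
gripper_width: 1.004
```

{"fn": "drive_tool", "kwargs": {"series": [{"x": 0, "y": 0, "z": 0, "ax": 0, "ay": 0, "az": 0}, {"x": 0, "y": 0, "z": 0, "ax": 0, "ay": 0, "az": 0}, {"x": 0, "y": 0, "z": 0, "ax": 0, "ay": 0, "az": 0}, {"x": 0, "y": 0, "z": 0, "ax": 0, "ay": 0, "az": 0}, {"x": 0, "y": 0, "z": 0, "ax": 0, "ay": 0, "az": 0}], "hand": 0}}

```text
time: 8.12
tool_pos: [0.4427, -0.2835, 0.0309]
tool_rot: [0.696, 0.131, 0.693, -0.132]
contact_force: [0.3, -0.1, -0.4]
gripper_width: 0.296
```

{"fn": "drive_tool", "kwargs": {"series": [{"x": 0, "y": 0, "z": 0, "ax": 0, "ay": 0, "az": 0}, {"x": 0, "y": 0, "z": 0, "ax": 0, "ay": 0, "az": 0}, {"x": 0, "y": 0, "z": 0, "ax": 0, "ay": 0, "az": 0}]}}

```text
time: 8.37
tool_pos: [0.4426, -0.2832, 0.0305]
tool_rot: [0.696, 0.132, 0.693, -0.132]
contact_force: [0.3, 0.9, 2.4]
gripper_width: 0.148
```

```bash
python3 -c "
from h import *
goal(.4413,-.2808,.028,68.5)"
```

```text
t 8.37 pos [ 0.4426 -0.2832  0.0305] yaw 68.49 tilt [ 0.0037 -0.0015 -1.    ] q [-0.71  0.03  1.99  0.    1.11 -1.91] F [0.3 0.9 2.4] w 0.148
shift [ 0.098  0.073 -0.083] turn [-0.002  0.045  0.   ] rows 0.08843688636146652 0.031570272010902393
```

{"fn": "drive_tool", "kwargs": {"series": [{"x": -1, "y": 0, "z": 0, "ax": 0, "ay": 0, "az": 0}, {"x": -2.5, "y": 0, "z": 0, "ax": 0, "ay": 0, "az": 0}, {"x": -4, "y": 0, "z": 0, "ax": 0, "ay": 0, "az": 0}, {"x": -5.4, "y": 0, "z": 0, "ax": 0, "ay": 0, "az": 0}, {"x": -6.4, "y": 0, "z": 0, "ax": 0, "ay": 0, "az": 0}]}}

```text
time: 8.78
tool_pos: [0.4424, -0.2834, 0.1934]
tool_rot: [0.697, 0.131, 0.692, -0.133]
contact_force: [-0.5, 0.1, -2.0]
gripper_width: 0.15
```

{"fn": "drive_tool", "kwargs": {"series": [{"x": 0, "y": 0, "z": 0, "ax": 0, "ay": 0, "az": 0}, {"x": 0, "y": 0, "z": 0, "ax": 0, "ay": 0, "az": 0}]}}

```text
time: 8.95
tool_pos: [0.4425, -0.2835, 0.1917]
tool_rot: [0.697, 0.131, 0.692, -0.133]
contact_force: [-0.5, -0.4, -1.5]
gripper_width: 0.152
```

```bash
python3 -c "
from h import *
goal(.6272,.0449,.19,82.3)
s=calib('scene');t=calib('top');crop(s['img'],150,165,120,90,'pics/l2.png',1.2);cv2.imwrite('pics/l2t.png',t['img'])"
```

```text
t 8.95 pos [ 0.4425 -0.2835  0.1917] yaw 68.49 tilt [ 0.0058 -0.0036 -1.    ] q [-0.71 -0.16  1.89  0.    1.41 -1.91] F [-0.5 -0.4 -1.5] w 0.152
shift [ 0.064 14.931  2.059] turn [-2.761  0.075  0.023] rows 9.036065414562124 1.9289189594249372
```

View pics/l2.png

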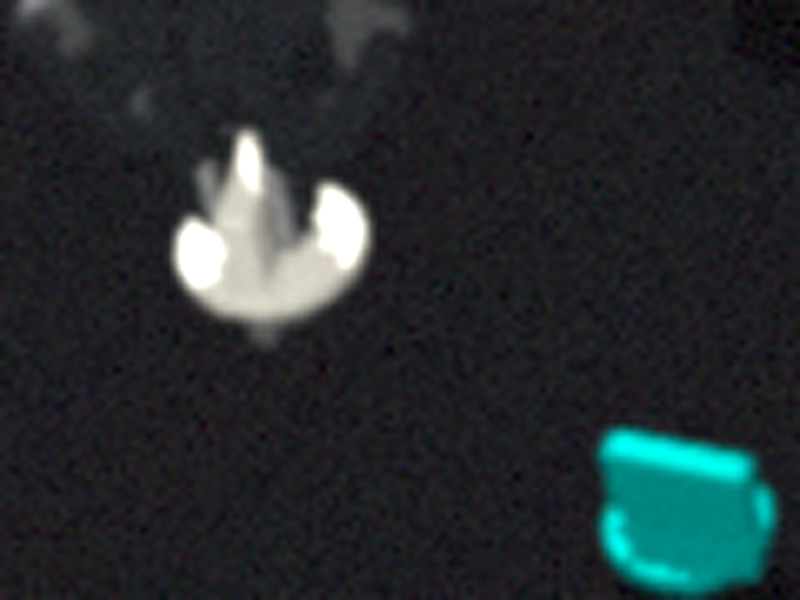

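View pics/l2t.png

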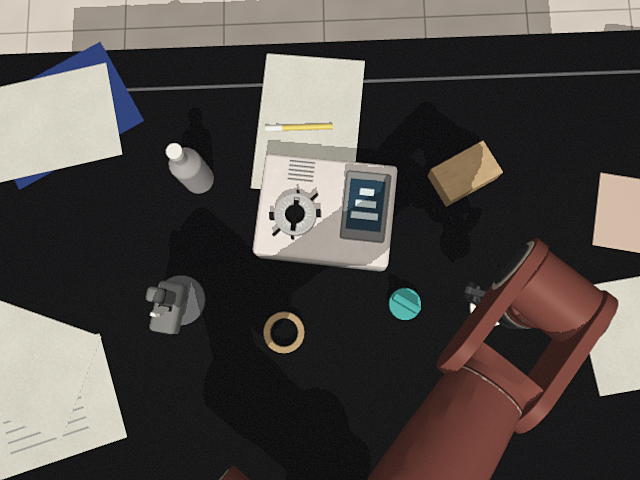

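```bash
python3 -c "
from h import *
s=calib('scene')
print(onz(s,190.4,199.7,.187), proj(s,[.4425,-.2835,.187]), proj(s,[.4405,-.2827,.187]))"
```

```text
[ 0.43791565 -0.28228662  0.187     ] [190.12670974 201.16000127] [190.36695073 200.49690245]
```

{"fn": "drive_tool", "kwargs": {"series": [{"x": 0, "y": 1.3, "z": 0.2, "ax": -0.3, "ay": 0, "az": 0}, {"x": 0, "y": 2.8, "z": 0.4, "ax": -0.6, "ay": 0, "az": 0}, {"x": 0, "y": 4.3, "z": 0.6, "ax": -0.9, "ay": 0, "az": 0}, {"x": 0, "y": 5.8, "z": 0.8, "ax": -1.2, "ay": 0, "az": 0}, {"x": 0, "y": 7.3, "z": 1, "ax": -1.5, "ay": 0, "az": 0}]}}

```text
time: 9.52
tool_pos: [0.5313, -0.1203, 0.1875]
tool_rot: [0.702, 0.086, 0.702, -0.086]
contact_force: [0.8, 0.1, -1.0]
gripper_width: 0.155
```

```bash
python3 -c "
from h import *
goal(.6294,.0446,.19,82.3)"
```

```text
t 9.52 pos [ 0.5313 -0.1203  0.1875] yaw 76.04 tilt [-7.e-04  1.e-04 -1.e+00] q [-0.36 -0.11  1.84 -0.    1.41 -1.69] F [ 0.8  0.1 -1. ] w 0.155
shift [-0.103  7.349  2.217] turn [-1.252 -0.009  0.   ] rows 4.602217817441098 0.8745864622375553
```

{"fn": "drive_tool", "kwargs": {"series": [{"x": -0.1, "y": 1.5, "z": 0.4, "ax": -0.3, "ay": 0, "az": 0}, {"x": -0.1, "y": 3, "z": 0.9, "ax": -0.6, "ay": 0, "az": 0}, {"x": -0.1, "y": 4.5, "z": 1.3, "ax": -0.9, "ay": 0, "az": 0}, {"x": -0.1, "y": 6, "z": 1.8, "ax": -1.25, "ay": 0, "az": 0}, {"x": -0.1, "y": 7.3, "z": 2.2, "ax": -1.25, "ay": 0, "az": 0}]}}

```text
time: 9.93
tool_pos: [0.6291, 0.0439, 0.1897]
tool_rot: [0.705, 0.047, 0.706, -0.047]
contact_force: [-0.6, -0.3, -0.8]
gripper_width: 0.149
```

{"fn": "drive_tool", "kwargs": {"series": [{"x": 0, "y": 0, "z": 0, "ax": 0, "ay": 0, "az": 0}, {"x": 0, "y": 0, "z": 0, "ax": 0, "ay": 0, "az": 0}, {"x": 0, "y": 0, "z": 0, "ax": 0, "ay": 0, "az": 0}]}}

```text
time: 10.18
tool_pos: [0.6283, 0.0414, 0.1903]
tool_rot: [0.705, 0.047, 0.706, -0.048]
contact_force: [-0.1, -0.4, -2.0]
gripper_width: 0.154
```

```bash
python3 -c "
from h import *
goal(.6294,.0446,.16,82.3)
s=calib('scene');t=calib('top');crop(s['img'],310,190,100,75,'pics/n1.png',1.);cv2.imwrite('pics/n1t.png',t['img'][120:320,180:420])"
```

```text
t 10.18 pos [0.6283 0.0414 0.1903] yaw 82.26 tilt [-9.0e-04 -1.5e-03 -1.0e+00] q [-0.05  0.09  1.64 -0.    1.41 -1.49] F [-0.1 -0.4 -2. ] w 0.154
shift [1.212 0.133 0.026] turn [-0.007 -0.008  0.019] rows 0.73095223434569 0.015176856744332954
```

View pics/n1.png

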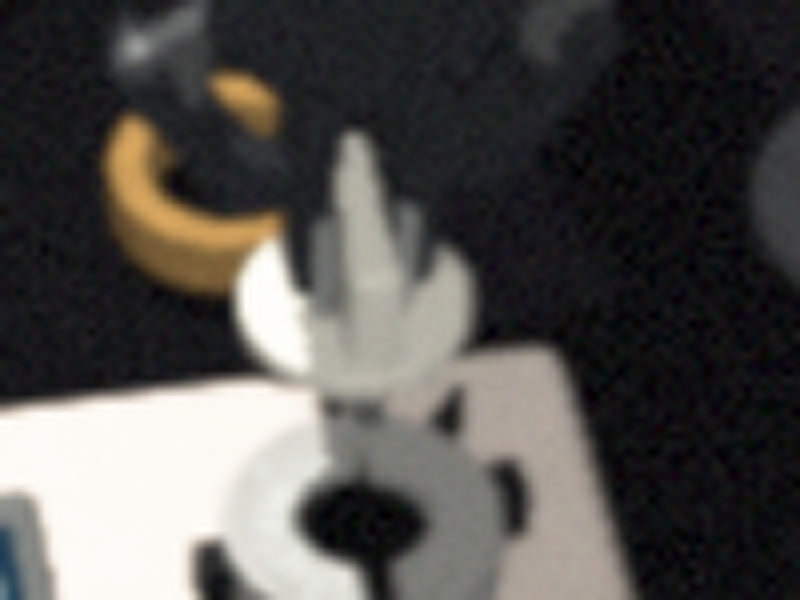

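View pics/n1t.png

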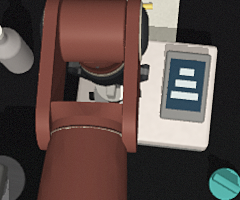

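{"fn": "drive_tool", "kwargs": {"series": [{"x": 0.6, "y": 0.1, "z": 0, "ax": 0, "ay": 0, "az": 0}, {"x": 1.0, "y": 0.13, "z": 0.03, "ax": 0, "ay": 0, "az": 0}, {"x": 1.0, "y": 0.13, "z": 0.03, "ax": 0, "ay": 0, "az": 0}, {"x": 1.0, "y": 0.13, "z": 0.03, "ax": 0, "ay": 0, "az": 0}, {"x": 1.0, "y": 0.13, "z": 0.03, "ax": 0, "ay": 0, "az": 0}]}}

```text
time: 10.7
tool_pos: [0.6305, 0.0443, 0.1674]
tool_rot: [0.706, 0.048, 0.705, -0.048]
contact_force: [-0.3, -0.3, -0.9]
gripper_width: 0.157
```

```bash
python3 -c "
from h import *
P=[]
for i in range(6): s=calib('scene');P.append(tool()[0])
print(np.round(P,4))
goal(.6294,.0446,.16,82.3)
crop(s['img'],310,190,100,75,'pics/n2.png',1.)
p=np.mean(P,0); z=p[2]-.0305+.026
print('pred disc centre tool/offset',(proj(s,[p[0],p[1],z])-[310,190])*8,(proj(s,[p[0]-.0022,p[1]+.0003,z])-[310,190])*8)"
```

```text
[[0.6309 0.0444 0.168 ]
 [0.6311 0.0444 0.1683]
 [0.6312 0.0444 0.1685]
 [0.6312 0.0445 0.1685]
 [0.6311 0.0445 0.1684]
 [0.6311 0.0445 0.1683]]
t 11.00 pos [0.6311 0.0445 0.1683] yaw 82.24 tilt [ 0.0041 -0.0014 -1.    ] q [-0.05  0.11  1.66 -0.    1.37 -1.48] F [-0.1 -0.5 -1.5] w 0.157
shift [ 0.333 -0.006 -0.067] turn [-0.012  0.049  0.009] rows 0.2039456142970258 0.0357748480839327
pred disc centre tool/offset [367.77441349 358.48475573] [366.21398911 352.54649403]
```

View pics/n2.png

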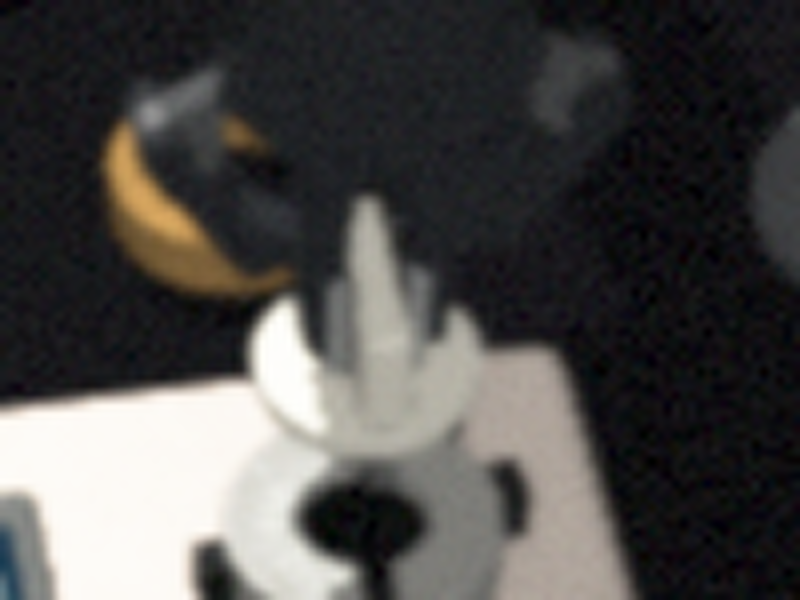

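{"fn": "drive_tool", "kwargs": {"series": [{"x": 0.4, "y": 0, "z": -0.06, "ax": 0, "ay": 0.05, "az": 0}, {"x": 0.8, "y": 0, "z": -0.06, "ax": 0, "ay": 0.05, "az": 0}, {"x": 1.2, "y": 0, "z": -0.06, "ax": 0, "ay": 0.05, "az": 0}, {"x": 1.2, "y": 0, "z": -0.06, "ax": 0, "ay": 0.05, "az": 0}, {"x": 1.2, "y": 0, "z": -0.06, "ax": 0, "ay": 0.05, "az": 0}]}}

```text
time: 11.42
tool_pos: [0.6282, 0.0448, 0.1357]
tool_rot: [0.704, 0.048, 0.707, -0.048]
contact_force: [0.8, -0.1, -1.1]
gripper_width: 0.149
```

```bash
python3 -c "
from h import *
P=[]
for i in range(4): s=calib('scene');P.append(tool()[0])
print(np.round(P,4))
goal(.6295,.0446,.1095,82.3)
crop(s['img'],310,190,100,75,'pics/n3.png',1.)
p=np.mean(P,0); z=p[2]-.0305+.026
print('pred disc centre tool/offset',(proj(s,[p[0],p[1],z])-[310,190])*8+3.5,(proj(s,[p[0]-.0022,p[1]+.0003,z])-[310,190])*8+3.5)"
```

```text
[[0.6289 0.0447 0.1368]
 [0.6294 0.0447 0.1376]
 [0.6297 0.0447 0.1381]
 [0.6298 0.0447 0.1384]]
t 11.62 pos [0.6298 0.0447 0.1384] yaw 82.24 tilt [ 0.e+00 -8.e-04 -1.e+00] q [-0.05  0.14  1.68 -0.    1.32 -1.48] F [ 0.3  0.9 -0.9] w 0.151
shift [ 1.157 -0.005 -0.013] turn [-0.012  0.002  0.009] rows 0.693608117622202 0.010260984684060752
pred disc centre tool/offset [367.75313182 433.79372637] [366.22601302 427.88109965]
```

View pics/n3.png

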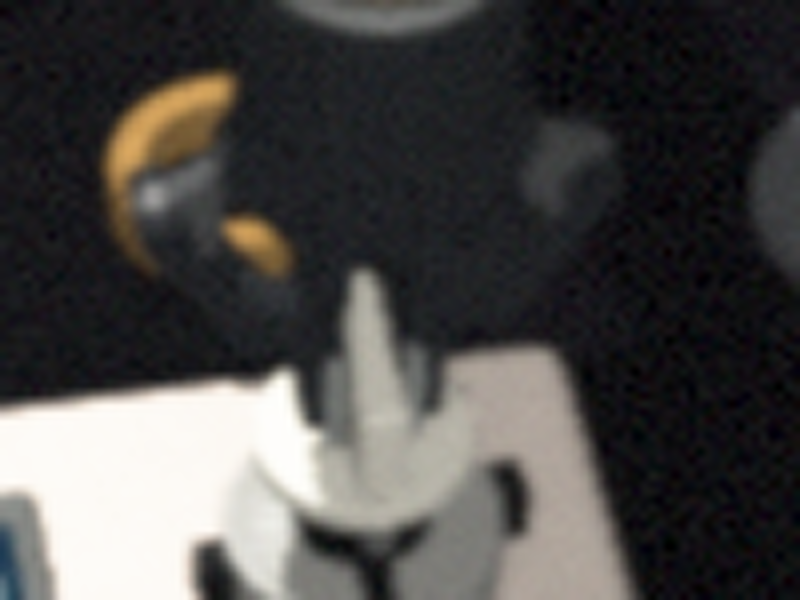

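The lid sits centred over the neck, its bar in line with the near slot at (375,570). I'll lower it slowly and watch the force.

{"fn": "drive_tool", "kwargs": {"series": [{"x": 0.2, "y": 0, "z": 0, "ax": 0, "ay": 0, "az": 0}, {"x": 0.4, "y": 0, "z": 0, "ax": 0, "ay": 0, "az": 0}, {"x": 0.5, "y": 0, "z": 0, "ax": 0, "ay": 0, "az": 0}, {"x": 0.5, "y": 0, "z": 0, "ax": 0, "ay": 0, "az": 0}]}}

```text
time: 11.95
tool_pos: [0.6286, 0.0447, 0.124]
tool_rot: [0.704, 0.048, 0.707, -0.048]
contact_force: [0.5, 0.2, -1.8]
gripper_width: 0.153
```

{"fn": "drive_tool", "kwargs": {"series": [{"x": 0.1, "y": 0, "z": 0, "ax": 0, "ay": 0, "az": 0}, {"x": 0.2, "y": 0, "z": 0, "ax": 0, "ay": 0, "az": 0}, {"x": 0.2, "y": 0, "z": 0, "ax": 0, "ay": 0, "az": 0}]}}

```text
time: 12.2
tool_pos: [0.629, 0.0447, 0.1196]
tool_rot: [0.705, 0.048, 0.706, -0.048]
contact_force: [-0.6, 1.4, -0.9]
gripper_width: 0.153
```

```bash
python3 -c "
from h import *
goal(.6295,.0446,.1095,82.3)"
```

```text
t 12.20 pos [0.629  0.0447 0.1196] yaw 82.24 tilt [-2.e-03 -6.e-04 -1.e+00] q [-0.05  0.16  1.69 -0.    1.29 -1.48] F [-0.6  1.4 -0.9] w 0.153
shift [ 0.404 -0.002  0.02 ] turn [-0.012 -0.021  0.01 ] rows 0.2426920053046767 0.018440867667928035
```

{"fn": "drive_tool", "kwargs": {"series": [{"x": 0.1, "y": 0, "z": 0, "ax": 0, "ay": 0, "az": 0}, {"x": 0.2, "y": 0, "z": 0, "ax": 0, "ay": 0, "az": 0}, {"x": 0.3, "y": 0, "z": 0, "ax": 0, "ay": 0, "az": 0}, {"x": 0.3, "y": 0, "z": 0, "ax": 0, "ay": 0, "az": 0}]}}

```text
time: 12.53
tool_pos: [0.6289, 0.0447, 0.112]
tool_rot: [0.705, 0.048, 0.706, -0.048]
contact_force: [-0.4, 0.5, -0.8]
gripper_width: 0.154
```

{"fn": "drive_tool", "kwargs": {"series": [{"x": 0.1, "y": 0, "z": 0, "ax": 0, "ay": 0, "az": 0}, {"x": 0.15, "y": 0, "z": 0, "ax": 0, "ay": 0, "az": 0}, {"x": 0.15, "y": 0, "z": 0, "ax": 0, "ay": 0, "az": 0}]}}

```text
time: 12.78
tool_pos: [0.6295, 0.0447, 0.1095]
tool_rot: [0.705, 0.048, 0.706, -0.048]
contact_force: [-1.7, 0.2, 1.5]
gripper_width: 0.154
```

```bash
python3 -c "
from h import *
goal(.6295,.0446,.1095,82.3)
s=calib('scene');crop(s['img'],310,190,100,75,'pics/n4.png',1.)"
```

```text
t 12.78 pos [0.6295 0.0447 0.1095] yaw 82.24 tilt [-8.e-04 -8.e-04 -1.e+00] q [-0.05  0.17  1.7  -0.    1.28 -1.48] F [-1.7  0.2  1.5] w 0.154
shift [ 0.001 -0.004  0.   ] turn [-0.011 -0.008  0.01 ] rows 0.002481327895826235 0.011871462689362244
```

View pics/n4.png

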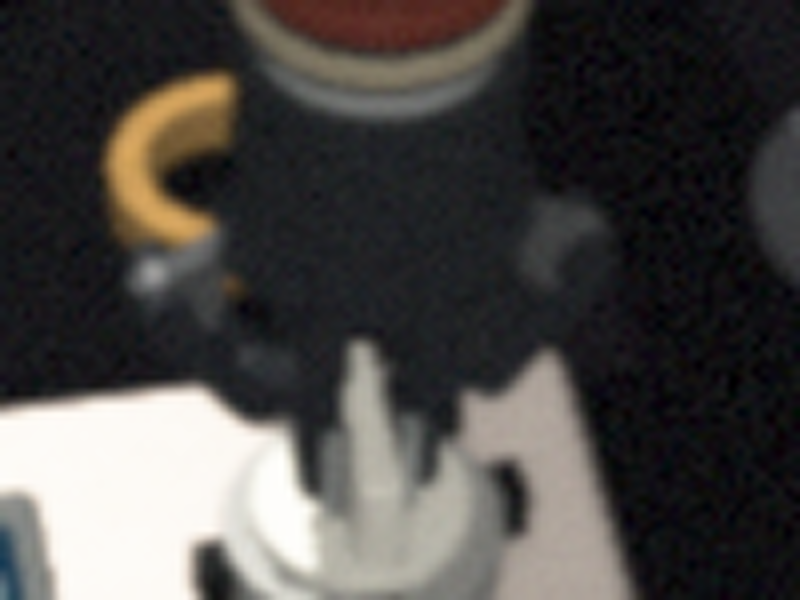

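{"fn": "drive_tool", "kwargs": {"series": [{"x": 0.06, "y": 0, "z": 0, "ax": 0, "ay": 0, "az": 0}, {"x": 0.12, "y": 0, "z": 0, "ax": 0, "ay": 0, "az": 0}, {"x": 0.12, "y": 0, "z": 0, "ax": 0, "ay": 0, "az": 0}]}}

```text
time: 13.08
tool_pos: [0.6296, 0.0447, 0.1095]
tool_rot: [0.705, 0.047, 0.706, -0.048]
contact_force: [-9.3, -0.0, 14.5]
gripper_width: 0.155
```

```bash
python3 -c "
from h import *
goal(.6295,.0446,.1095,82.3)
s=calib('scene');crop(s['img'],310,215,100,75,'pics/n5.png',1.)
print((proj(s,[.6272,.0449,.097])-[310,215])*8)"
```

```text
t 13.08 pos [0.6296 0.0447 0.1095] yaw 82.25 tilt [-1.4e-03 -9.0e-04 -1.0e+00] q [-0.05  0.17  1.7  -0.    1.28 -1.48] F [-9.3 -0.  14.5] w 0.155
shift [-0.001 -0.005 -0.002] turn [-0.009 -0.014  0.013] rows 0.003288255549838556 0.014778694110882175
[359.47235797 311.13618613]
```

View pics/n5.png

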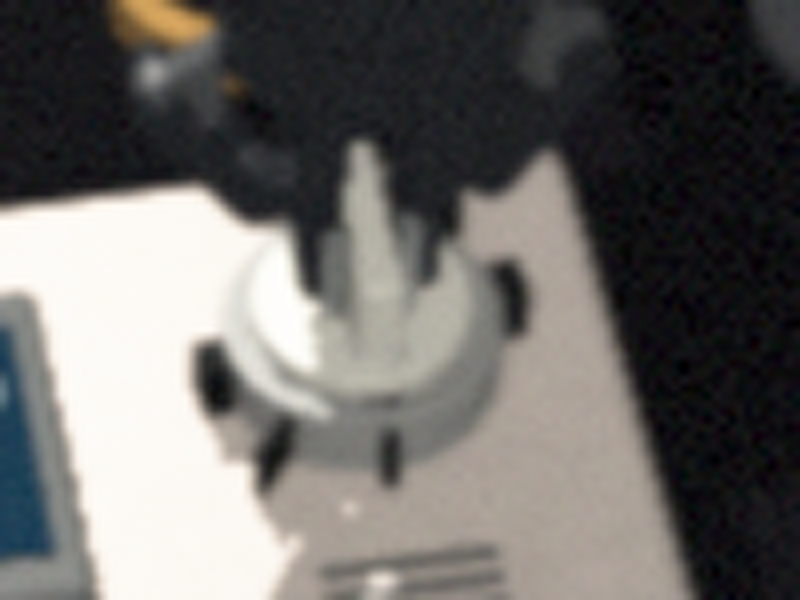

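The lid is fully seated: it stopped hard at TCP z 0.1095, which is the expected height, with 14.5 N. I'll ease the push and start the twist.

{"fn": "drive_tool", "kwargs": {"series": [{"x": -0.09, "y": 0, "z": -0.03, "ax": 0, "ay": 0, "az": 0}, {"x": -0.09, "y": 0, "z": -0.03, "ax": 0, "ay": 0, "az": 0}]}}

```text
time: 13.3
tool_pos: [0.6292, 0.0448, 0.1094]
tool_rot: [0.706, 0.048, 0.705, -0.048]
contact_force: [-2.0, 0.6, 7.1]
gripper_width: 0.155
```

{"fn": "drive_tool", "kwargs": {"series": [{"x": 0, "y": 0, "z": 0, "ax": 0.6, "ay": 0, "az": 0}, {"x": 0, "y": -0.01, "z": 0, "ax": 1.2, "ay": 0, "az": 0}, {"x": 0, "y": -0.01, "z": 0, "ax": 1.8, "ay": 0, "az": 0}, {"x": 0, "y": -0.02, "z": 0, "ax": 2.4, "ay": 0, "az": 0}, {"x": 0, "y": -0.03, "z": -0.01, "ax": 3, "ay": 0, "az": 0}]}}

```text
time: 13.72
tool_pos: [0.6299, 0.0441, 0.1095]
tool_rot: [0.694, 0.14, 0.692, -0.14]
contact_force: [1.0, 0.8, 2.4]
gripper_width: 0.149
```

```bash
python3 -c "
from h import *
goal(.6287,.0433,.1095,42.3);print(tool()[2]['ft_torque'])
s=calib('scene');crop(s['img'],310,215,100,75,'pics/n6.png',1.)"
```

```text
t 13.72 pos [0.6299 0.0441 0.1095] yaw 67.11 tilt [ 3.e-03 -7.e-04 -1.e+00] q [-0.05  0.17  1.7  -0.    1.27 -1.22] F [1.  0.8 2.4] w 0.149
shift [-0.001 -0.048 -0.03 ] turn [ 4.963  0.033 -0.013] rows 0.03373491225414897 3.465563096783926
[ 0.09213823 -0.29526867  0.08490567]
```

View pics/n6.png

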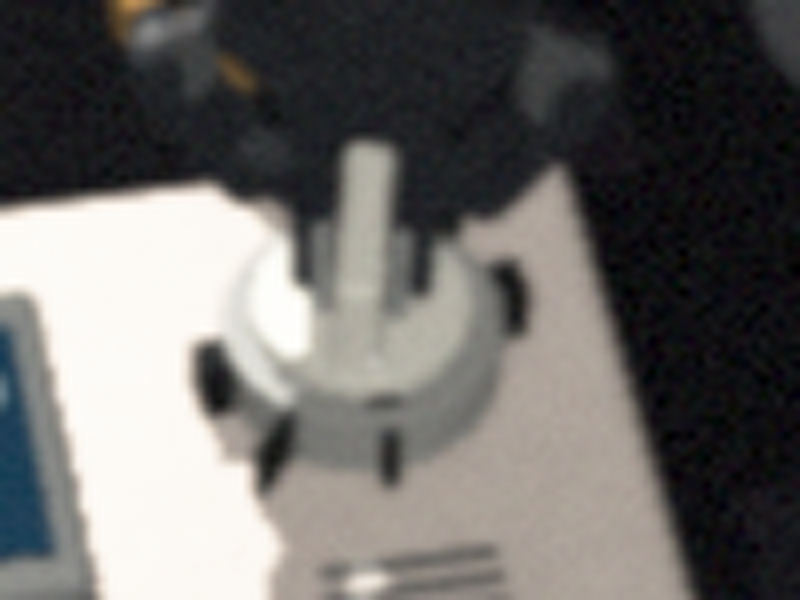

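The lid turns freely: 15 degrees so far, and it stays seated. The bar now points between the dot at (390,460) and the rib at (275,450). I'll carry on.

{"fn": "drive_tool", "kwargs": {"series": [{"x": 0, "y": -0.01, "z": 0, "ax": 0.6, "ay": 0, "az": 0}, {"x": 0, "y": -0.02, "z": -0.01, "ax": 1.2, "ay": 0, "az": 0}, {"x": 0, "y": -0.02, "z": -0.01, "ax": 1.8, "ay": 0, "az": 0}, {"x": 0, "y": -0.03, "z": -0.02, "ax": 2.4, "ay": 0, "az": 0}, {"x": 0, "y": -0.03, "z": -0.02, "ax": 3, "ay": 0, "az": 0}]}}

```text
time: 14.18
tool_pos: [0.6292, 0.0434, 0.1095]
tool_rot: [0.67, 0.229, 0.668, -0.229]
contact_force: [2.9, -0.9, 4.1]
gripper_width: 0.15
```

{"fn": "drive_tool", "kwargs": {"series": [{"x": 0, "y": -0.01, "z": 0, "ax": 0.6, "ay": 0, "az": 0}, {"x": 0, "y": -0.02, "z": -0.01, "ax": 1.2, "ay": 0, "az": 0}, {"x": 0, "y": -0.02, "z": -0.01, "ax": 1.6, "ay": 0, "az": 0}, {"x": 0, "y": -0.02, "z": -0.01, "ax": 1.9, "ay": 0, "az": 0}, {"x": 0, "y": -0.02, "z": -0.01, "ax": 1.9, "ay": 0, "az": 0}]}}

```text
time: 14.6
tool_pos: [0.6288, 0.0432, 0.1095]
tool_rot: [0.649, 0.283, 0.647, -0.283]
contact_force: [3.2, 0.5, 2.9]
gripper_width: 0.149
```

```bash
python3 -c "
from h import *
s=calib('scene');crop(s['img'],310,215,100,75,'pics/n7.png',1.)
goal(.6287,.0433,.1095,42.3);print(tool()[2]['ft_torque'])
"
```

```text
t 14.65 pos [0.6287 0.0432 0.1095] yaw 42.82 tilt [ 3.4e-03 -9.0e-04 -1.0e+00] q [-0.05  0.16  1.7  -0.    1.27 -0.8 ] F [4.3 0.  3.6] w 0.155
shift [-0.001  0.001 -0.004] turn [ 0.103  0.034 -0.022] rows 0.002672886133139613 0.07732813912300128
[-0.08949247 -0.70129403  0.12459337]
```

View pics/n7.png

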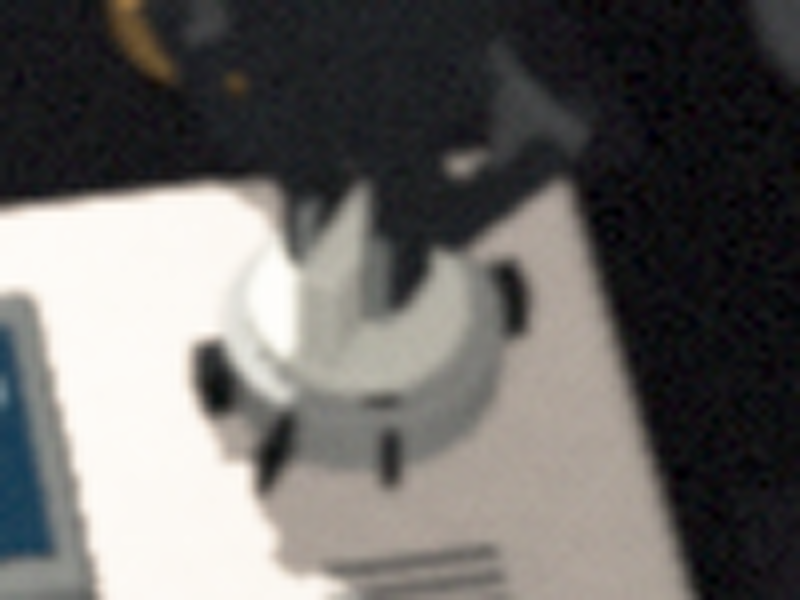

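```bash
python3 -c "
from h import *
s=calib('scene')
C=np.array([.6272,.0449])
f=lambda r,a,z:np.round((proj(s,[*(C+r*np.array([np.cos(np.radians(a)),np.sin(np.radians(a))])),z])-[310,215])*8+3.5)
for a in(-30,-40,-47.5,-55):
  c=C+.028*np.array([np.cos(np.radians(a)),np.sin(np.radians(a))]);n=.007*np.array([-np.sin(np.radians(a)),np.cos(np.radians(a))])
  q=[np.round((proj(s,[*P,z])-[310,215])*8+3.5) for P in(c-n,c+n) for z in(.139,.105)]
  print(a,q)
for i in range(12): s=calib('scene')
goal(.6287,.0433,.1095,42.3)"
```

```text
-30 [array([320., 284.]), array([319., 366.]), array([371., 293.]), array([368., 375.])]
-40 [array([304., 277.]), array([303., 359.]), array([353., 292.]), array([350., 374.])]
-47.5 [array([294., 270.]), array([292., 352.]), array([339., 290.]), array([337., 372.])]
-55 [array([284., 263.]), array([283., 344.]), array([326., 286.]), array([324., 368.])]
t 15.30 pos [0.6288 0.0432 0.1095] yaw 42.80 tilt [ 3.5e-03 -9.0e-04 -1.0e+00] q [-0.05  0.16  1.7  -0.    1.27 -0.8 ] F [ 6.5 -1.1  3.9] w 0.154
shift [ 0.001  0.001 -0.004] turn [ 0.099  0.035 -0.023] rows 0.0025042543339761523 0.07532579592469356
```

```bash
python3 -c "
from h import *
s=calib('scene');crop(s['img'],335,235,40,30,'pics/n8.png',1.)
im=s['img'];print(proj(s,[.6272,.0449,.097]))
C=np.array([.6272,.0449])
for a in(-38,-42,-47.5,-52):
  u=np.array([np.cos(np.radians(a)),np.sin(np.radians(a))]);c=C+.028*u;d=C-.028*u;n=.007*np.array([-u[1],u[0]])
  print(a,[np.round((proj(s,[*P,.139])-[335,235]+.5)*20).astype(int).tolist() for P in(c-n,c+n,d+n,d-n)],[np.round((proj(s,[*P,.105])-[335,235]+.5)*20).astype(int).tolist() for P in(c-n,c+n)])
"
```

```text
[354.93404475 253.89202327]
-38 [[270, 298], [392, 332], [560, -23], [441, -55]] [[266, 502], [386, 537]]
-42 [[255, 290], [373, 330], [575, -15], [459, -53]] [[251, 494], [367, 534]]
-47.5 [[235, 277], [348, 326], [595, -3], [483, -49]] [[232, 482], [343, 530]]
-52 [[221, 266], [328, 321], [609, 8], [503, -44]] [[218, 470], [323, 525]]
```

View pics/n8.png

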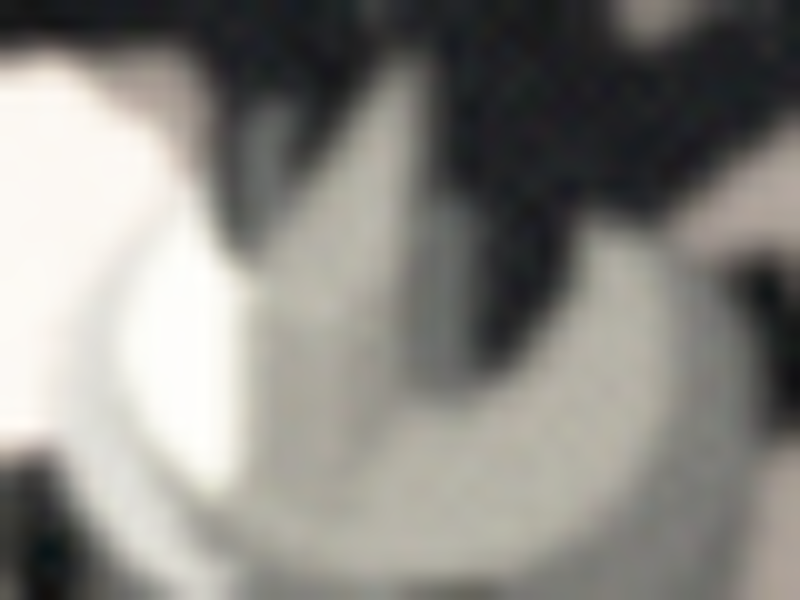

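The bar edges put it about 36 degrees round, while the tool yaw says 39.4. Both are well inside the window, so I'll add 3 degrees to centre it.

{"fn": "drive_tool", "kwargs": {"series": [{"x": 0, "y": 0.01, "z": 0.01, "ax": 0.3, "ay": 0, "az": 0}, {"x": 0, "y": 0.01, "z": 0.01, "ax": 0.6, "ay": 0, "az": 0}, {"x": 0, "y": 0.01, "z": 0.01, "ax": 0.6, "ay": 0, "az": 0}, {"x": 0, "y": 0.01, "z": 0.01, "ax": 0.6, "ay": 0, "az": 0}]}}

```text
time: 15.68
tool_pos: [0.6286, 0.0431, 0.1095]
tool_rot: [0.641, 0.3, 0.639, -0.3]
contact_force: [2.6, 0.7, 4.7]
gripper_width: 0.15
```

```bash
python3 -c "
from h import *
for i in range(10): s=calib('scene')
crop(s['img'],335,235,40,30,'pics/n9.png',1.);cv2.imwrite('pics/s9.png',s['img'])
goal(.6287,.0433,.1095,42.3)
"
```

```text
t 16.18 pos [0.6286 0.0432 0.1095] yaw 39.79 tilt [ 0.0021 -0.0011 -1.    ] q [-0.05  0.16  1.7  -0.    1.27 -0.74] F [ 4.  -0.1  4.1] w 0.154
shift [-0.001  0.006 -0.002] turn [-0.501  0.025 -0.01 ] rows 0.004027076047978128 0.3505199501949376
```

View pics/n9.png

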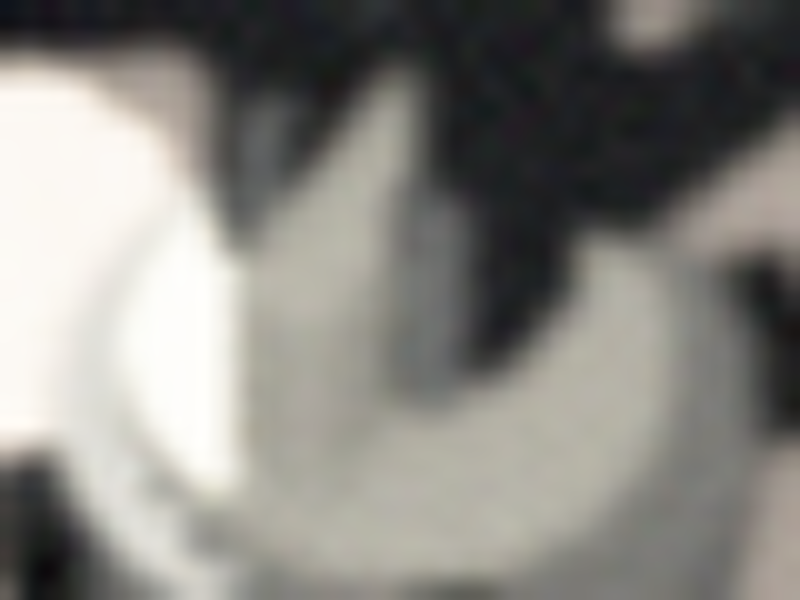

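View pics/s9.png

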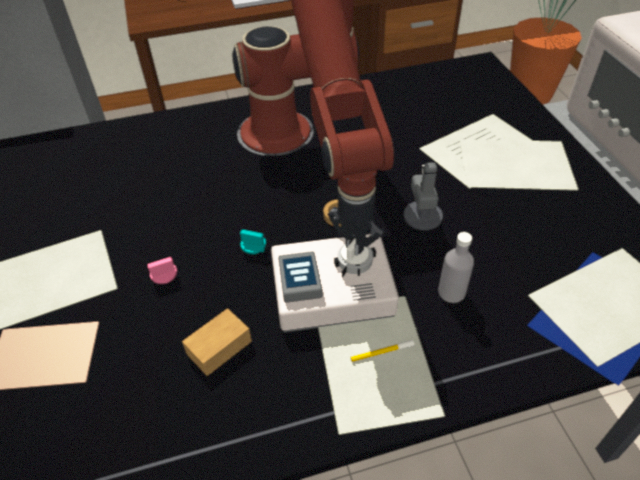

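The bar lies at about 40 degrees by image and 42.5 by tool yaw. It is seated, steady and still gripped. The bottle at (455,265), carton at (217,342) and tape at (335,212) have not moved, so I'll hand in.

```bash
python3 -c "
from h import *
print(workorder.job_done());goal(.6287,.0433,.1095,42.3)"
```

```text
the job is handed in; nothing more can be done
None
the job is handed in; nothing more can be done
```

The job is handed in at about 16 s of robot time. The hand-in gives no verdict, so the checks below are my own.

- **Trigger:** I pinched the scanner grip and trigger together until the gap held steady at 34.5 mm. The given squeezed width is 37 mm, and missing the trigger would have left 26 mm. After I let go, the pictures showed the trigger tip back where it started.
- **Lid seating:** The white lid went into the neck without catching. It stopped hard at the expected seated height with 14.5 N of push, and I then eased that off to about 4 N.
- **Twist:** I turned the lid clockwise in small steps and never passed the half-way area. The tool yaw reads about 42.5 degrees and the bar's edges in the image about 39 to 40. The two disagree by about 3 degrees, which should still keep the ring inside the 0.47 to 0.81 window; I could not read the ring angle itself.
- **Finish:** The lid was still gripped and steady for 0.5 s before hand-in. The last state I asked for after hand-in was refused, so nothing was measured after that. In the last scene picture the bottle, carton and tape roll looked unmoved, with the tape partly hidden behind the arm.

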